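# Weigh and sort rigging blocks on a spring scale

## Robot

A 7-joint arm with a two-finger parallel gripper is mounted at the origin on the work surface. World frame = base frame: x ahead of the robot, y to its left, z up, the work surface at z = 0. Lengths are in mm, angles in rad, forces in N, time in s.
With the tool pointing down it reaches from about 400 to 850 mm from the base axis. Payload 4.5 kg.
Tool frame: the origin (TCP) lies midway between the tips of the shut fingers; the grasp point (between the pads) lies 19 mm behind it (env.tcp_to_grasp is the distance from the TCP to the grasp point, in mm); z points along the fingers, y is the line along which they close (so a half turn about z gives the same grasp; the last joint's range is limited). The gripper opens to 85 mm and grips with 20 to 120 N. Pads are 22 mm wide; open, the fingers measure 114 mm over their backs; the gripper's body (76 mm by 85 mm) begins 54 mm behind the grasp point. The pads swing forward as they close: fully open they stand 13 mm farther back than shut.
Start: joints at [-1.154, 0.689, -0.195, 1.565, 0.157, 0.902, -0.215], TCP at [233.432, 579.796, 231.317] pointing down, gripper open.
Joint ranges: [-3.01, 3.01], [-0.46, 2.08], [-1.47, 1.51], [0.13, 2.56], [-1, 4.14], [0.04, 2.09], [-2.66, 2.66]. Speed limits (rad/s): [2.57, 2.57, 3.14, 3.14, 3.14, 3.14, 3.14].

## Interface

Orientations are given as a unit quaternion [x, y, z, w].
In Python, from station import env, camera, sign_off gives the robot as it stands. The module is installed in compiled form; this text tells all that it offers.
- The arm moves only by the tool jog_arm, never from a script. Its argument "moves" is a list of rows, each an object of numbers: "dx", "dy", "dz": the shift along the tool's x, y, z normalised to -1 to 1, where 1 is 3 cm; "rx", "ry", "rz": the turn, a rotation vector about the tool's x, y, z normalised to -1 to 1, where 1 is 0.1 rad. A call has 1 to 10 rows; each row shifts and turns the commanded pose from where the row before left it, along the tool's axes as they then stand; what a row does not reach is not made up. A row lasts 1/10 s, in which the tool goes at most 50 mm and 8.59 degrees, less where a joint would pass 70% of its speed; a pose out of reach is approached as far as the arm can. A call with a number of a shift or a turn outside -1 to 1 is refused whole. A call with a gripper value outside its range is refused whole. "jaw" is the opening, from -1 (shut) to 1 (fully open), set as the call begins (left out, the last holds). The fingers move at their own pace and stop on an object; "force" is the grip in N (left out, the last holds). Time passes only in rows, so rows that do not move let the fingers close. It gives the time, the measured TCP pose, the force, the opening and the grip force at its end, in the units of the state.
- env.get_state(): the state, without advancing time (a new reading comes with each control period).
- camera(name): name is "scene" or "top"; returns a dict with "image" (384x512x3 uint8, red, green, blue), "mtx" (3x3 intrinsics, pixels), "k1" (the pictures are not rectified: a ray, as slopes to the right and down, at radius r is drawn at 1 + k1 r^2 times it, then the intrinsics apply), "rvec" (rotation vector, rad) and "tvec" (3), from world to camera coordinates, as OpenCV has them. Camera axes: x right, y down, z forward; pixel columns grow to the right and rows downward; lengths in mm; the calibration is good to about 2 mm. A picture is of the moment at which its call begins. There is no depth.
- sign_off(): hands the job in; it is judged then, once.
The state is a dict: "clock": time; "joint_pos": joint angles; "qd": joint speeds; "effort": joint torques, N m; "tcp_pos": TCP position; "orientation": TCP orientation; "ft_force": force on the tool from outside, world axes, zero at the start; "moment": the same for the moment, N m; "opening": finger opening in mm; "grip_force": force on a finger pad.
Only numpy, scipy, OpenCV 4.12 (cv2) and the standard library are available. Lean on these libraries where they do the work, as an engineer would, in place of code of your own. Each camera call takes 0.05 s, during which the arm holds its last target. There are 200 camera calls.

## Task

Wipe the loose wood chips off the scale pan with the scraper block, not with the fingers, and stand the scraper back along its rest board. Then weigh the rigging blocks from the rubber mat, longest first: set each flat in the centre of the pan, let go, and see how far the pan sinks (never push it down to its stop). A block that sinks the pointer to or past the bold 300 g mark goes flat in the steel tray, a lighter one goes back on the mat; within 30 g of the mark either place will do.

Things in the scene. Friction and masses are not known exactly. Their poses are not given: they have to be found in the camera images.
- pan (a joint): how far the scale pan has sunk from its unloaded height, in m: 0 empty, grows downward, 1 mm for each 10 g on it (0.030 = the 300 g mark), end stop at 0.075; damped, settles within about 1 s of release
- pan_top (a point): centre of the upper face of the round flat steel pan, 170 mm across, no rim; 110 mm above the bench when empty, sinks with the load. The pan slides only up and down on a drum 138 mm wide. Its z axis is up
- scale: the scale's foot, fixed to the bench, origin on the bench under the pan's centre. On its +x side, 98 to 108 mm from the centre, stands a white index post 34 mm wide and 100 mm high; a black pointer on the pan moves down beside it past ticks every 100 g, bold at 300 g
- mat: fixed black rubber mat 290 x 290 mm, 4 mm thick, origin under its centre at bench height; the blocks start on it, laid out two by two
- tray: fixed steel tray 290 x 290 mm outside, walls 8 mm thick and 22 mm high, floor 8 mm thick, origin under its centre at bench height; starts empty. Mat and tray stand left and right of the scale, either way round
- rest: fixed plywood rest board, 70 mm (x) by 200 mm (y), 8 mm thick, beyond the scale; origin under its centre
- scraper: wooden scraper block standing on its long edge on the rest board: 24 mm thick (its x), 170 mm long (its y) and 40 mm high, with a grip 24 x 110 mm on top that reaches 76 mm; origin in the centre of its lower edge, z up; 250 g
- mug: white mug 80 mm wide, 90 mm high, a bystander
- mallet: wooden mallet, head 110 x 72 mm, a bystander
- waxtin: round tin 76 mm wide, 75 mm high, a bystander
- block_a: longest rigging block (pulley), dark wood with a steel strap, lying on its flat cheek: 120 mm long (its x), 56 mm wide (its y), 40 mm high, ends round, origin in the centre of its underside; may be absent; weight hidden in the sheave, 150 to 480 g, not told by its size
- block_b: second longest rigging block (pulley), dark wood with a steel strap, lying on its flat cheek: 104 mm long (its x), 52 mm wide (its y), 40 mm high, ends round, origin in the centre of its underside; may be absent; weight hidden in the sheave, 150 to 480 g, not told by its size
- block_c: second shortest rigging block (pulley), dark wood with a steel strap, lying on its flat cheek: 88 mm long (its x), 48 mm wide (its y), 40 mm high, ends round, origin in the centre of its underside; may be absent; weight hidden in the sheave, 150 to 480 g, not told by its size
- block_d: shortest rigging block (pulley), dark wood with a steel strap, lying on its flat cheek: 72 mm long (its x), 44 mm wide (its y), 40 mm high, ends round, origin in the centre of its underside; may be absent; weight hidden in the sheave, 150 to 480 g, not told by its size
- chip_0: loose wood chip 58 x 22 x 12 mm lying on the pan, origin in the centre of its underside; may be absent
- chip_1: loose wood chip 58 x 22 x 12 mm lying on the pan, origin in the centre of its underside; may be absent
- chip_2: loose wood chip 58 x 22 x 12 mm lying on the pan, origin in the centre of its underside; may be absent

How it is judged (in metres and radians):
On the way, in this order (a step that is already met when the one before it is completed fails the run):
1. the scraper is lifted and brought over the pan (height (world z) of scraper above 0.09 m and horizontal distance between scraper and pan_top below 0.12 m), for 0.05 s.
2. no chip is left on the pan (height (world z) of each of chip_0, chip_1, chip_2 below 0.06 m), for 0.2 s.
3. the scraper stands back on its rest board, let go (x of scraper in the frame of rest between -0.025 and 0.025 m and y of scraper in the frame of rest between -0.04 and 0.04 m and angle between the y axis of scraper and the y axis of rest, either way round below 0.3 rad and angle between scraper's own z axis and vertical below 0.1 rad and height (world z) of scraper below 0.014 m and linear speed of scraper below 0.02 m/s and contact force between the fingers and scraper below 0.1 N), for 0.2 s.
4. the longest block rests released on the pan, flat and within 15 mm of its centre (horizontal distance between block_a and pan_top below 0.015 m and z of block_a in the frame of pan_top between -0.004 and 0.004 m and angle between block_a's own z axis and vertical below 0.1 rad and linear speed of block_a below 0.02 m/s and contact force between the fingers and block_a below 0.1 N), for 0.4 s.
5. the second longest block rests released on the pan, flat and within 15 mm of its centre (horizontal distance between block_b and pan_top below 0.015 m and z of block_b in the frame of pan_top between -0.004 and 0.004 m and angle between block_b's own z axis and vertical below 0.1 rad and linear speed of block_b below 0.02 m/s and contact force between the fingers and block_b below 0.1 N), for 0.4 s.
6. the second shortest block rests released on the pan, flat and within 15 mm of its centre (horizontal distance between block_c and pan_top below 0.015 m and z of block_c in the frame of pan_top between -0.004 and 0.004 m and angle between block_c's own z axis and vertical below 0.1 rad and linear speed of block_c below 0.02 m/s and contact force between the fingers and block_c below 0.1 N), for 0.4 s.
7. the shortest block rests released on the pan, flat and within 15 mm of its centre (horizontal distance between block_d and pan_top below 0.015 m and z of block_d in the frame of pan_top between -0.004 and 0.004 m and angle between block_d's own z axis and vertical below 0.1 rad and linear speed of block_d below 0.02 m/s and contact force between the fingers and block_d below 0.1 N), for 0.4 s.
At the end, for the whole second after the job is handed in: Chips all off the pan (below 60 mm). Scraper upright along its rest board (0.3 rad), centred within 25 mm across, 40 mm along. Every block flat, at rest, within 120 mm of its place's centre along both sides: over 330 g in the tray, under 270 g on the mat, between them either (all of step 2 and x of scraper in the frame of rest between -0.025 and 0.025 m and y of scraper in the frame of rest between -0.04 and 0.04 m and angle between the y axis of scraper and the y axis of rest, either way round below 0.3 rad and angle between scraper's own z axis and vertical below 0.1 rad and height (world z) of scraper below 0.014 m and linear speed of each of scraper, block_a, block_b, block_c, block_d below 0.02 m/s and angle between each of block_a, block_b, block_c, block_d's own z axis and vertical below 0.15 rad and height (world z) of each of block_a, block_b, block_c, block_d below 0.025 m and ((x of block_a in the frame of tray between -0.12 and 0.12 m and y of block_a in the frame of tray between -0.12 and 0.12 m and contact force between block_a and tray above 2.65 N) or (x of block_a in the frame of mat between -0.12 and 0.12 m and y of block_a in the frame of mat between -0.12 and 0.12 m and contact force between block_a and mat between 0.8 and 3.24 N)) and ((x of block_b in the frame of tray between -0.12 and 0.12 m and y of block_b in the frame of tray between -0.12 and 0.12 m and contact force between block_b and tray above 2.65 N) or (x of block_b in the frame of mat between -0.12 and 0.12 m and y of block_b in the frame of mat between -0.12 and 0.12 m and contact force between block_b and mat between 0.8 and 3.24 N)) and ((x of block_c in the frame of tray between -0.12 and 0.12 m and y of block_c in the frame of tray between -0.12 and 0.12 m and contact force between block_c and tray above 2.65 N) or (x of block_c in the frame of mat between -0.12 and 0.12 m and y of block_c in the frame of mat between -0.12 and 0.12 m and contact force between block_c and mat between 0.8 and 3.24 N)) and ((x of block_d in the frame of tray between -0.12 and 0.12 m and y of block_d in the frame of tray between -0.12 and 0.12 m and contact force between block_d and tray above 2.65 N) or (x of block_d in the frame of mat between -0.12 and 0.12 m and y of block_d in the frame of mat between -0.12 and 0.12 m and contact force between block_d and mat between 0.8 and 3.24 N))); the robot touches nothing.
It fails at once if the pan is pushed down to its stop (sunk more than 70 mm) (value of joint pan above 0.07 m).
It fails at once if the fingers take hold of or push a chip (contact force between the fingers and chip_0 above 0.5 N or contact force between the fingers and chip_1 above 0.5 N or contact force between the fingers and chip_2 above 0.5 N).
It fails at once if the mug, mallet or tin is moved more than 25 mm (distance of any of mug, mallet, waxtin from where it was at the start of the episode above 0.025 m).
Of block_a, block_b, block_c, block_d only 3 to 4 are there at a start; the rules pass over those that are not, and their reading is None.
Of chip_0, chip_1, chip_2 only 2 to 3 are there at a start; the rules pass over those that are not, and their reading is None.
At some moment in a run one of block_a, block_b, block_c, block_d may be knocked a few centimetres aside while the robot is not near it.
It also fails if it takes over 210 s, if anything falls off the work surface, if the arm or the gripper's body presses on something with over 40 N, if the wrist force passes 120 N, or if a joint passes its speed limit or range.

## Working session

There is one attempt and no reset: what is moved stays moved. The work goes in short steps, Python scripts to look and compute and a tool call to move; the robot and the scene stay as the last step left them, time stands still between calls to the robot, and variables do not carry over. Pictures are saved under pics/ and viewed, at most 14 in all, crops included, and the job is handed in when it is done.

Besides the shell and the picture viewer there is one more tool, called after "Call:" by a JSON object that holds its "fn" and its "kwargs". jog_arm: Moves the arm, as the interface text tells. Scaled input: -1 to 1 covers 3 cm each way for a shift and 0.1 rad each way for a turn. Its arguments: {"type":"object","properties":{"moves":{"type":"array"},"jaw":{"type":"number"},"force":{"type":"number"}},"required":["moves"]}

```bash
mkdir -p pics; cat > h.py <<'E'
import numpy as np, cv2
from station import env, camera, sign_off
from scipy.spatial.transform import Rotation as R
def snap(n, f=None):
    c=camera(n)
    if f: cv2.imwrite('pics/'+f, c['image'][:,:,::-1])
    return c
def ray(c,uv,z):
    """pixels -> world points on plane z (mm)"""
    uv=np.atleast_2d(np.array(uv,float)); K=np.array(c['mtx'])
    d=(uv-K[:2,2])/[K[0,0],K[1,1]]
    s=d.copy()
    for _ in range(20): s=d/(1+c['k1']*(s**2).sum(1,keepdims=True))
    Rm=cv2.Rodrigues(np.array(c['rvec'],float))[0]; t=np.array(c['tvec'],float).ravel()
    o=-Rm.T@t; w=np.c_[s,np.ones(len(s))]@Rm
    return o+w*((z-o[2])/w[:,2])[:,None]
def proj(c,P):
    Rm=cv2.Rodrigues(np.array(c['rvec'],float))[0]; t=np.array(c['tvec'],float).ravel()
    q=np.atleast_2d(P)@Rm.T+t; s=q[:,:2]/q[:,2:]; s=s*(1+c['k1']*(s**2).sum(1,keepdims=True))
    K=np.array(c['mtx']); return s*[K[0,0],K[1,1]]+K[:2,2]
E
python3 - <<'E'
from h import *
for n in('scene','top'):
    c=snap(n); cv2.imwrite(f'pics/{n}0.png',cv2.resize(c['image'][:,:,::-1],(768,576)))
    print(n,c['k1'],np.round(c['mtx'],1).tolist(),proj(c,[[500,0,0],[600,0,0],[500,100,0]]).round().tolist())
s=env.get_state(); print(s); print(R.from_quat(s['orientation']).as_matrix().round(3))
E
```

```text
scene 0.07226871544680777 [[493.6, 0.0, 249.4], [0.0, 493.6, 199.2], [0.0, 0.0, 1.0]] [[271.0, 199.0], [247.0, 213.0], [289.0, 217.0]]
top -0.06273526445337345 [[398.8, 0.0, 259.2], [0.0, 398.8, 195.7], [0.0, 0.0, 1.0]] [[268.0, 232.0], [268.0, 195.0], [230.0, 232.0]]
{'clock': 0.1, 'joint_pos': array([-1.15416392,  0.6899498 , -0.19451633,  1.56623793,  0.15728109,
        0.90246995, -0.2150838 ]), 'qd': array([-3.08641300e-04, -1.54921827e-03,  3.58924645e-04, -8.97880430e-04,
        9.55232218e-05, -6.57463818e-04, -3.15862697e-04]), 'effort': array([-3.80413985e-03, -5.40590501e+01, -1.27129130e+00, -1.58984435e+01,
        9.44808649e-03,  4.42864577e-03,  1.72310132e-05]), 'tcp_pos': array([233.28920311, 579.20543879, 230.53367972]), 'orientation': array([ 1.90211250e-01,  9.81742826e-01, -8.31150826e-04, -1.09792057e-04]), 'ft_force': array([-0.6478123 ,  0.25052041,  0.02615808]), 'moment': array([ 0.0091986 ,  0.00033518, -0.00939445]), 'grip_force': 0.0, 'opening': 85.97172740940218}
[[-0.928  0.373 -0.001]
 [ 0.373  0.928 -0.002]
 [-0.    -0.002 -1.   ]]
```

View pics/top0.png

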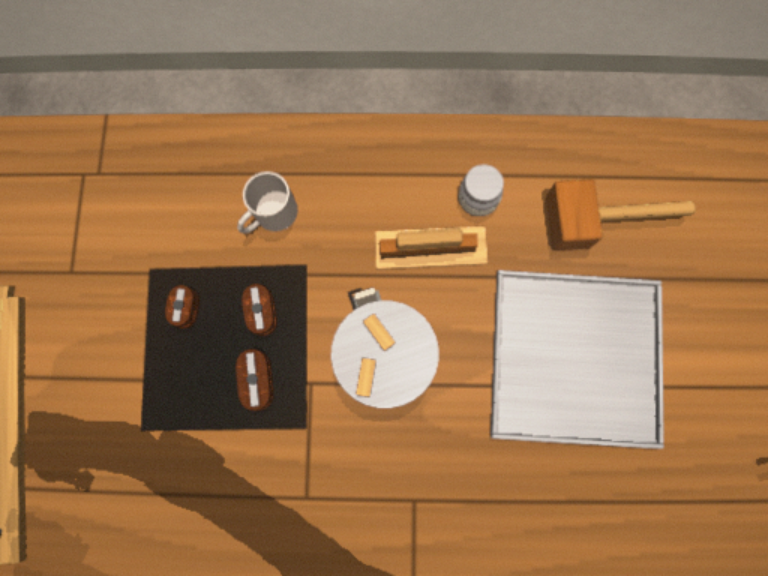

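View pics/scene0.png

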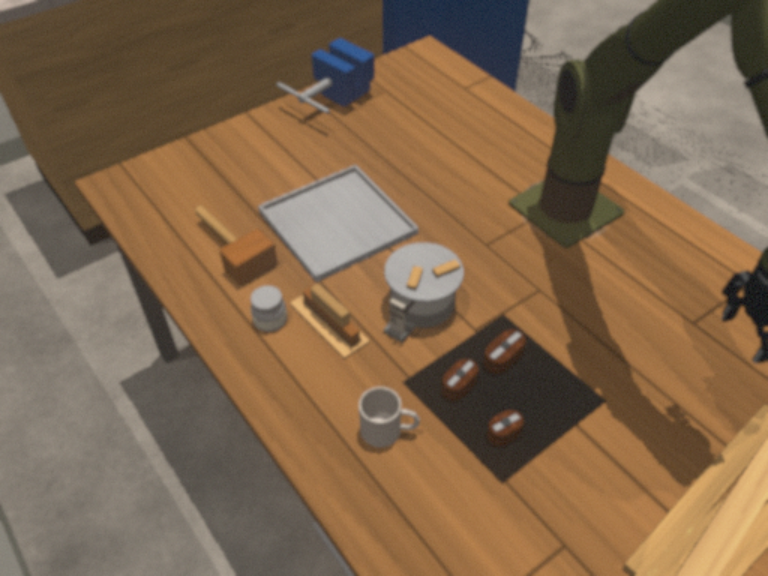

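Both views show the mat on the left, the tray on the right and three blocks on the mat, in 1.5x top pixels at (253,379), (258,308) and (180,306). There are two chips on the pan at (378,331) and (366,377). The scraper stands on its rest at (430,243), and the post is at (364,298).

```bash
cat >> h.py <<'E'
def rects(c,mask,z,amin=60):
    out=[]
    mask=cv2.morphologyEx(mask,cv2.MORPH_OPEN,np.ones((2,2),np.uint8))
    for k in cv2.findContours(mask,cv2.RETR_EXTERNAL,cv2.CHAIN_APPROX_NONE)[0]:
        if cv2.contourArea(k)<amin: continue
        P=ray(c,k.reshape(-1,2),z)[:,:2].astype(np.float32)
        (x,y),(w,h),a=cv2.minAreaRect(P)
        if w<h: w,h,a=h,w,a+90
        out.append((round(x),round(y),round(w),round(h),round((np.deg2rad(a)+np.pi/2)%np.pi-np.pi/2,3),k.reshape(-1,2).mean(0).round().tolist()))
    return out
def zone(c,mask,x0,y0,x1,y1):
    m=np.zeros_like(mask); m[y0:y1,x0:x1]=mask[y0:y1,x0:x1]; return m
E
python3 - <<'E'
from h import *
c=snap('top'); im=c['image']; hsv=cv2.cvtColor(im,cv2.COLOR_RGB2HSV)
for p in [(253,365),(258,290),(253,379),(378,331),(345,350),(420,320),(430,240),(470,240),(480,260),(160,400),(570,350)]:
    print(p,im[int(p[1]/1.5),int(p[0]/1.5)],hsv[int(p[1]/1.5),int(p[0]/1.5)])
H,S,V=cv2.split(hsv)
u=lambda b:b.astype(np.uint8)*255
blk=zone(c,u((V>55)),102,182,200,282)
print('blocks',rects(c,blk,35))
blk=zone(c,u((S>90)&(V>45)),102,182,200,282)
print('red',rects(c,blk,35))
pan=zone(c,u((S<70)&(V>110)),218,199,296,275)
k=max(cv2.findContours(pan,cv2.RETR_EXTERNAL,cv2.CHAIN_APPROX_NONE)[0],key=cv2.contourArea)
print('pan',cv2.minEnclosingCircle(ray(c,k.reshape(-1,2),110)[:,:2].astype(np.float32)))
print('chips',rects(c,zone(c,u(S>90),228,205,288,268),122,30))
print('tray',rects(c,zone(c,u(S<70),320,175,450,305),22,500))
print('mat',rects(c,zone(c,u(V<60),90,172,210,292),4,500))
print('rest',rects(c,zone(c,u((V>200)),245,145,330,182),8,40))
cv2.imwrite('pics/sc.png',cv2.resize(im[140:280,210:340,::-1],None,fx=5,fy=4.2,interpolation=cv2.INTER_CUBIC)[:,:,:])
E
```

```text
(253, 365) [209 201 194] [ 14  18 209]
(258, 290) [116  79  66] [  8 110 116]
(253, 379) [93 90 85] [19 22 93]
(378, 331) [242 193 111] [ 19 138 242]
(345, 350) [221 214 207] [ 15  16 221]
(420, 320) [224 218 213] [ 14  13 224]
(430, 240) [225 168  96] [ 17 146 225]
(470, 240) [190 114  53] [ 13 184 190]
(480, 260) [239 190 114] [ 18 133 239]
(160, 400) [38 35 31] [17 47 38]
(570, 350) [221 215 205] [ 19  18 221]
blocks [(440, 250, 104, 59, np.float64(0.049), [170.0, 254.0]), (563, 388, 74, 48, np.float64(-0.049), [121.0, 206.0]), (559, 247, 93, 55, np.float64(0.2), [174.0, 208.0])]
red [(440, 247, 106, 63, np.float64(0.15), [170.0, 254.0]), (560, 246, 94, 58, np.float64(0.172), [173.0, 207.0]), (564, 381, 76, 62, np.float64(-0.137), [122.0, 205.0])]
pan ((487.871826171875, 32.56426239013672), 91.82727813720703)
chips [(412, 80, 19, 16, np.float64(-1.556), [232.0, 266.0]), (417, -34, 23, 23, np.float64(-1.559), [284.0, 264.0]), (441, 55, 57, 21, np.float64(-0.148), [244.0, 252.0]), (511, 36, 57, 22, np.float64(0.653), [253.0, 222.0]), (538, -34, 24, 24, np.float64(0.011), [284.0, 210.0])]
tray [(484, -304, 292, 290, np.float64(1.516), [386.0, 241.0])]
mat [(497, 311, 286, 285, np.float64(-1.534), [151.0, 234.0])]
rest [(681, -51, 201, 69, np.float64(-1.512), [287.0, 165.0])]
```

View pics/sc.png

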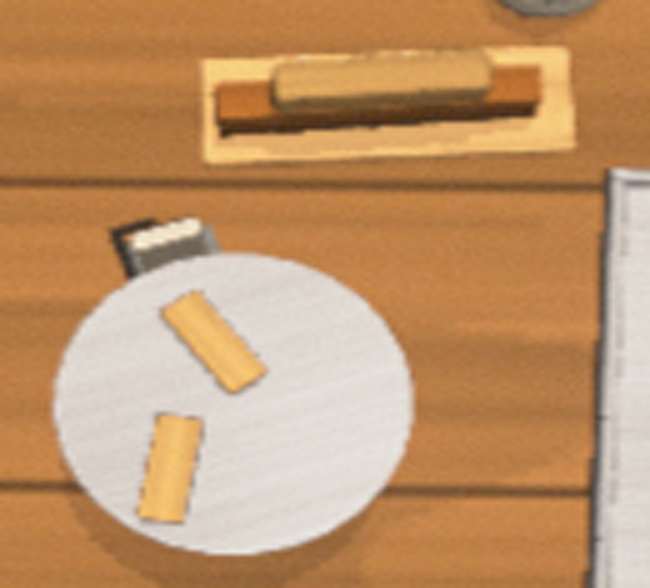

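The crop shows the scraper grip's far top edge running (283,62)-(482,50). The grip ends are at x=273 and x=490, and the pan spans x 53-413, y 252-553.

```bash
python3 - <<'E'
from h import *
c=snap('top')
P=lambda x,y:((x+.5)/5-.5+210,(y+.5)/4.2-.5+140)
print('grip far edge',ray(c,[P(273,62),P(490,49)],76).round(1).tolist())
print('body left/right bottom-near corners z8',ray(c,[P(216,130),P(540,116)],8).round(1).tolist(),'top z40 far ends',ray(c,[P(217,84),P(541,66)],40).round(1).tolist())
print('pan L R T B',ray(c,[P(53,402),P(413,402),P(233,252),P(233,553)],110).round(1).tolist())
print('post',ray(c,[P(165,233)],100).round(1))
print('tin top',ray(c,[(322,122)],75),'mug',ray(c,[(178,126)],90),'cam',ray(c,[(259,196)],1e-9), ray(c,[(259,196)],500))
s=camera('scene')
print('scene cam',(-cv2.Rodrigues(np.array(s['rvec']))[0].T@np.array(s['tvec']).ravel()))
E
```

```text
grip far edge [[689.9, 12.0, 76.0], [699.2, -98.1, 76.0]]
body left/right bottom-near corners z8 [[665.2, 42.6, 8.0], [676.2, -131.7, 8.0]] top z40 far ends [[686.4, 41.4, 40.0], [699.8, -128.6, 40.0]]
pan L R T B [[480.2, 113.1, 110.0], [482.3, -56.2, 110.0], [566.7, 29.6, 110.0], [398.0, 27.1, 110.0]]
post [[579.4  63.  100. ]]
tin top [[ 778.86757741 -136.32317855   75.        ]] mug [[759.53362102 232.81638408  90.        ]] cam [[5.97187658e+02 2.50986728e+01 9.99989425e-10]] [[498.93534219  15.68866497 500.        ]]
scene cam [1192.73424567  855.62433129 1272.22591284]
```

Call:
{"fn": "jog_arm", "kwargs": {"moves": [{"dx": -1,"dy": -0.9,"rz": 1},{"dx": -1,"dy": -0.8,"rz": 1},{"dx": -1,"dy": -0.7,"rz": 1},{"dx": -1,"dy": -0.6,"rz": 1},{"dx": -1,"dy": -0.5,"rz": 1},{"dx": -1,"dy": -0.4,"rz": 1},{"dx": -1,"dy": -0.3,"rz": 1},{"dx": -1,"dy": -0.2,"rz": 1},{"dx": -1,"dy": -0.1,"rz": 1},{"dx": -1,"dy": 0,"rz": 1}], "jaw": 0.3, "force": 60}}

```text
invalid input
```

Call:
{"fn": "jog_arm", "kwargs": {"moves": [{"dx": -1.0,"dy": -0.9,"dz": 0.0,"rx": 0.0,"ry": 0.0,"rz": 1.0}]}}

```text
clock: 0.35
tcp_pos: [246.8, 548.3, 231.1]
orientation: [0.236, 0.972, 0.003, -0.002]
ft_force: [0.2, -0.3, -0.8]
opening: 85.5
grip_force: 0.0
```

Call:
{"fn": "jog_arm", "kwargs": {"moves": [{"dx": -1.0,"dy": -0.4,"rz": 1.0},{"dx": -1.0,"dy": -0.3,"rz": 1.0},{"dx": -1.0,"dy": -0.2,"rz": 1.0},{"dx": -1.0,"dy": -0.1,"rz": 1.0},{"dx": -1.0,"dy": 0.0,"rz": 1.0},{"dx": -1.0,"dy": 0.1,"rz": 1.0},{"dx": -1.0,"dy": 0.2,"rz": 1.0},{"dx": -1.0,"dy": 0.3,"rz": 1.0},{"dx": -1.0,"dy": 0.4,"rz": 1.0},{"dx": -1.0,"dy": 0.5,"rz": 1.0}], "jaw": 0.3}}

```text
invalid input
```

Call:
{"fn": "jog_arm", "kwargs": {"moves": [{"dx": -1.0,"dy": -0.4,"dz": 0.0,"rx": 0.0,"ry": 0.0,"rz": 1.0},{"dx": -1.0,"dy": -0.3,"dz": 0.0,"rx": 0.0,"ry": 0.0,"rz": 1.0},{"dx": -1.0,"dy": -0.2,"dz": 0.0,"rx": 0.0,"ry": 0.0,"rz": 1.0},{"dx": -1.0,"dy": -0.1,"dz": 0.0,"rx": 0.0,"ry": 0.0,"rz": 1.0},{"dx": -1.0,"dy": 0.0,"dz": 0.0,"rx": 0.0,"ry": 0.0,"rz": 1.0},{"dx": -1.0,"dy": 0.1,"dz": 0.0,"rx": 0.0,"ry": 0.0,"rz": 1.0},{"dx": -1.0,"dy": 0.2,"dz": 0.0,"rx": 0.0,"ry": 0.0,"rz": 1.0},{"dx": -1.0,"dy": 0.3,"dz": 0.0,"rx": 0.0,"ry": 0.0,"rz": 1.0},{"dx": -1.0,"dy": 0.4,"dz": 0.0,"rx": 0.0,"ry": 0.0,"rz": 1.0},{"dx": -1.0,"dy": 0.5,"dz": 0.0,"rx": 0.0,"ry": 0.0,"rz": 1.0}], "jaw": 0.3, "force": 60}}

```text
clock: 1.35
tcp_pos: [449.1, 300.8, 231.4]
orientation: [0.677, 0.736, 0.0, -0.0]
ft_force: [-0.5, -0.7, -1.0]
opening: 55.4
grip_force: 0.0
```

Call:
{"fn": "jog_arm", "kwargs": {"moves": [{"dx": -1.0,"dy": 0.56,"dz": 0.0,"rx": 0.0,"ry": 0.0,"rz": 0.0},{"dx": -1.0,"dy": 0.56,"dz": 0.0,"rx": 0.0,"ry": 0.0,"rz": 0.0},{"dx": -1.0,"dy": 0.56,"dz": 0.0,"rx": 0.0,"ry": 0.0,"rz": 0.0},{"dx": -1.0,"dy": 0.56,"dz": 0.0,"rx": 0.0,"ry": 0.0,"rz": 0.0},{"dx": -1.0,"dy": 0.56,"dz": 0.0,"rx": 0.0,"ry": 0.0,"rz": 0.0},{"dx": -1.0,"dy": 0.56,"dz": 0.0,"rx": 0.0,"ry": 0.0,"rz": 0.0},{"dx": -1.0,"dy": 0.56,"dz": 0.5,"rx": 0.0,"ry": 0.0,"rz": 0.0},{"dx": -1.0,"dy": 0.56,"dz": 0.5,"rx": 0.0,"ry": 0.0,"rz": 0.0},{"dx": -1.0,"dy": 0.56,"dz": 0.5,"rx": 0.0,"ry": 0.0,"rz": 0.0},{"dx": -0.9,"dy": 0.5,"dz": 0.5,"rx": 0.0,"ry": 0.0,"rz": 0.1}]}}

```text
clock: 2.35
tcp_pos: [641.0, 18.6, 170.6]
orientation: [0.679, 0.734, 0.0, 0.0]
ft_force: [-0.1, 0.2, 0.4]
opening: 55.3
grip_force: 0.0
```

```bash
cat > go.py <<'E'
# usage: go.py x y z [thY]  -> remaining shift in units (3 cm) along tool axes, turn in units of 0.1 rad
import sys
from h import *
s=env.get_state(); M=R.from_quat(s['orientation']).as_matrix(); t=s['tcp_pos']
th=np.arctan2(M[1,1],M[0,1])
d=M.T@(np.array([float(a) for a in sys.argv[1:4]])-t)/30
print('tcp',t.round(1),'thY',th.round(3),'tilt',M[:,2].round(3),'units dxyz',d.round(2),'f',s['ft_force'].round(2),'open',round(s['opening'],1),'clk',s['clock'])
if len(sys.argv)>4:
    e=(th-float(sys.argv[4])+np.pi/2)%np.pi-np.pi/2; print('rz units',round(e/0.1,2))
E
python3 go.py 682 -44 45 0.075
```

```text
tcp [641.   18.6 170.6] thY 0.077 tilt [ 0. -0. -1.] units dxyz [-2.18  1.2   4.19] f [-0.07  0.18  0.4 ] open 55.3 clk 2.35
rz units 0.02
```

Call:
{"fn": "jog_arm", "kwargs": {"moves": [{"dx": -1.0,"dy": 0.56,"dz": 1.0,"rx": 0.0,"ry": 0.0,"rz": 0.0},{"dx": -1.0,"dy": 0.56,"dz": 0.5,"rx": 0.0,"ry": 0.0,"rz": 0.0},{"dx": 0.0,"dy": 0.0,"dz": 0.0,"rx": 0.0,"ry": 0.0,"rz": 0.0},{"dx": 0.0,"dy": 0.0,"dz": 0.0,"rx": 0.0,"ry": 0.0,"rz": 0.0}]}}

```text
clock: 2.75
tcp_pos: [678.1, -37.9, 125.4]
orientation: [0.68, 0.733, -0.0, -0.0]
ft_force: [-0.7, 1.4, 0.5]
opening: 55.8
grip_force: 0.0
```

```bash
python3 go.py 682 -44 45 0.075
```

```text
tcp [678.1 -37.9 125.4] thY 0.076 tilt [-0.001  0.    -1.   ] units dxyz [-0.21  0.12  2.68] f [-0.68  1.39  0.47] open 55.8 clk 2.75
rz units 0.01
```

Call:
{"fn": "jog_arm", "kwargs": {"moves": [{"dx": -0.2,"dy": 0.12,"dz": 0.0,"rx": 0.0,"ry": 0.0,"rz": 0.0},{"dx": 0.0,"dy": 0.0,"dz": 0.9,"rx": 0.0,"ry": 0.0,"rz": 0.0},{"dx": 0.0,"dy": 0.0,"dz": 0.9,"rx": 0.0,"ry": 0.0,"rz": 0.0},{"dx": 0.0,"dy": 0.0,"dz": 0.8,"rx": 0.0,"ry": 0.0,"rz": 0.0},{"dx": 0.0,"dy": 0.0,"dz": 0.0,"rx": 0.0,"ry": 0.0,"rz": 0.0}]}}

```text
clock: 3.25
tcp_pos: [679.9, -40.9, 45.7]
orientation: [0.678, 0.735, -0.002, -0.003]
ft_force: [-0.7, -0.8, -0.7]
opening: 55.3
grip_force: 0.0
```

Call:
{"fn": "jog_arm", "kwargs": {"moves": [{"dx": 0.0,"dy": 0.0,"dz": 0.0,"rx": 0.0,"ry": 0.0,"rz": 0.0},{"dx": 0.0,"dy": 0.0,"dz": 0.0,"rx": 0.0,"ry": 0.0,"rz": 0.0},{"dx": 0.0,"dy": 0.0,"dz": 0.0,"rx": 0.0,"ry": 0.0,"rz": 0.0},{"dx": 0.0,"dy": 0.0,"dz": 0.0,"rx": 0.0,"ry": 0.0,"rz": 0.0},{"dx": 0.0,"dy": 0.0,"dz": 0.0,"rx": 0.0,"ry": 0.0,"rz": 0.0},{"dx": 0.0,"dy": 0.0,"dz": 0.0,"rx": 0.0,"ry": 0.0,"rz": 0.0}], "jaw": -1, "force": 60}}

```text
clock: 3.85
tcp_pos: [684.1, -42.4, 50.4]
orientation: [0.679, 0.734, 0.001, 0.001]
ft_force: [-0.2, 0.6, 7.9]
opening: 23.0
grip_force: 60.3
```

Call:
{"fn": "jog_arm", "kwargs": {"moves": [{"dx": 0.0,"dy": 0.0,"dz": -0.5,"rx": 0.0,"ry": 0.0,"rz": 0.0},{"dx": 0.0,"dy": 0.0,"dz": -0.9,"rx": 0.0,"ry": 0.0,"rz": 0.0},{"dx": 0.0,"dy": 0.0,"dz": -0.9,"rx": 0.0,"ry": 0.0,"rz": 0.0},{"dx": 0.0,"dy": 0.0,"dz": -0.9,"rx": 0.0,"ry": 0.0,"rz": 0.0},{"dx": 0.0,"dy": 0.0,"dz": -0.9,"rx": 0.0,"ry": 0.0,"rz": 0.0},{"dx": 0.0,"dy": 0.0,"dz": 0.0,"rx": 0.0,"ry": 0.0,"rz": 0.0},{"dx": 0.0,"dy": 0.0,"dz": 0.0,"rx": 0.0,"ry": 0.0,"rz": 0.0}]}}

```text
clock: 4.55
tcp_pos: [682.1, -42.7, 171.7]
orientation: [0.679, 0.734, 0.0, 0.0]
ft_force: [-1.0, 0.4, -3.0]
opening: 23.5
grip_force: 59.4
```

```bash
python3 go.py 600 36 155 0.075; sed -n 1p go.py >/dev/null; python3 - <<'E'
from h import *
c=snap('scene'); cv2.imwrite('pics/lift.png',cv2.resize(c['image'][120:300,150:350,::-1],None,fx=3,fy=3,interpolation=cv2.INTER_CUBIC))
E
```

```text
tcp [682.1 -42.7 171.7] thY 0.078 tilt [ 0. -0. -1.] units dxyz [ 2.83 -2.52  0.55] f [-1.05  0.4  -2.99] open 23.5 clk 4.55
rz units 0.03
```

View pics/lift.png

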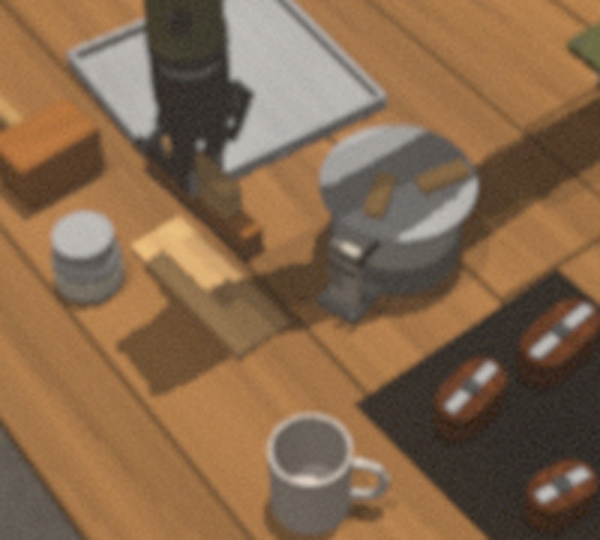

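Call:
{"fn": "jog_arm", "kwargs": {"moves": [{"dx": 0.7,"dy": -0.6,"dz": 0.0,"rx": 0.0,"ry": 0.0,"rz": 0.0},{"dx": 0.7,"dy": -0.6,"dz": 0.0,"rx": 0.0,"ry": 0.0,"rz": 0.0},{"dx": 0.7,"dy": -0.6,"dz": 0.0,"rx": 0.0,"ry": 0.0,"rz": 0.0},{"dx": 0.7,"dy": -0.6,"dz": 0.0,"rx": 0.0,"ry": 0.0,"rz": 0.0},{"dx": 0.0,"dy": 0.0,"dz": 0.3,"rx": 0.0,"ry": 0.0,"rz": 0.0},{"dx": 0.0,"dy": 0.0,"dz": 0.25,"rx": 0.0,"ry": 0.0,"rz": 0.0},{"dx": 0.0,"dy": 0.0,"dz": 0.0,"rx": 0.0,"ry": 0.0,"rz": 0.0}]}}

```text
clock: 5.3
tcp_pos: [603.2, 34.3, 152.7]
orientation: [0.679, 0.734, -0.002, -0.001]
ft_force: [-0.0, -0.0, -1.8]
opening: 23.0
grip_force: 59.5
```

```bash
python3 go.py 405 24 155.5 0.075
```

```text
tcp [603.2  34.3 152.7] thY 0.077 tilt [-0.004 -0.001 -1.   ] units dxyz [ 0.17 -6.61 -0.07] f [-0.04 -0.04 -1.8 ] open 23.0 clk 5.3
rz units 0.02
```

Call:
{"fn": "jog_arm", "kwargs": {"moves": [{"dx": 0.0,"dy": -0.4,"dz": -0.04,"rx": 0.0,"ry": 0.0,"rz": 0.0},{"dx": 0.0,"dy": -0.4,"dz": 0.0,"rx": 0.0,"ry": 0.0,"rz": 0.0},{"dx": 0.0,"dy": -0.4,"dz": 0.0,"rx": 0.0,"ry": 0.0,"rz": 0.0},{"dx": 0.0,"dy": -0.4,"dz": 0.0,"rx": 0.0,"ry": 0.0,"rz": 0.0},{"dx": 0.0,"dy": -0.3,"dz": 0.0,"rx": 0.0,"ry": 0.0,"rz": 0.0},{"dx": 0.0,"dy": -0.3,"dz": 0.0,"rx": 0.0,"ry": 0.0,"rz": 0.0},{"dx": 0.0,"dy": -0.3,"dz": 0.0,"rx": 0.0,"ry": 0.0,"rz": 0.0},{"dx": 0.0,"dy": -0.3,"dz": 0.0,"rx": 0.0,"ry": 0.0,"rz": 0.0},{"dx": 0.0,"dy": -0.3,"dz": 0.0,"rx": 0.0,"ry": 0.0,"rz": 0.0},{"dx": 0.0,"dy": -0.3,"dz": 0.0,"rx": 0.0,"ry": 0.0,"rz": 0.0}]}}

```text
clock: 6.3
tcp_pos: [501.8, 27.6, 156.0]
orientation: [0.679, 0.734, 0.0, 0.0]
ft_force: [0.3, 1.1, -2.7]
opening: 23.2
grip_force: 59.7
```

```bash
python3 go.py 405 24 156 0.075; python3 - <<'E'
from h import *
a=snap('top')['image'][185:290,190:340,::-1];b=snap('scene')['image'][140:260,220:370,::-1]
cv2.imwrite('pics/mid.png',np.vstack([cv2.resize(a,(450,300)),cv2.resize(b,(375,300)).repeat(1,1) if 0 else cv2.resize(b,(450,300))]))
E
```

```text
tcp [501.8  27.6 156. ] thY 0.078 tilt [ 0.  0. -1.] units dxyz [ 0.13 -3.23  0.  ] f [ 0.25  1.07 -2.71] open 23.2 clk 6.3
rz units 0.03
```

View pics/mid.png

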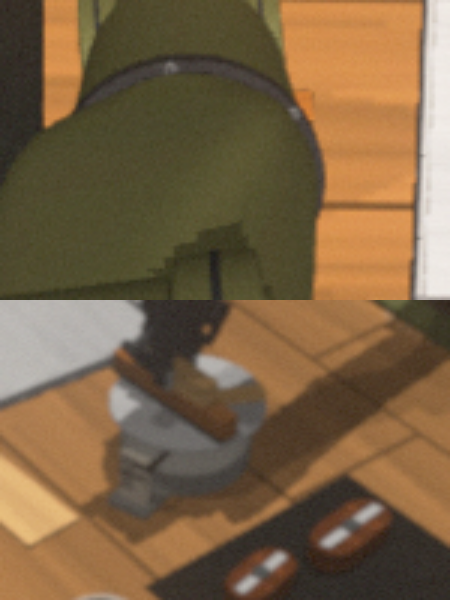

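The top view is blocked by the arm. The scene view shows the scraper level across the pan, with the part behind it clean and the chips ahead of it. I'll continue the stroke.

Call:
{"fn": "jog_arm", "kwargs": {"moves": [{"dx": 0.0,"dy": -0.3,"dz": 0.0,"rx": 0.0,"ry": 0.0,"rz": 0.0},{"dx": 0.0,"dy": -0.3,"dz": 0.0,"rx": 0.0,"ry": 0.0,"rz": 0.0},{"dx": 0.0,"dy": -0.3,"dz": 0.0,"rx": 0.0,"ry": 0.0,"rz": 0.0},{"dx": 0.0,"dy": -0.3,"dz": 0.0,"rx": 0.0,"ry": 0.0,"rz": 0.0},{"dx": 0.0,"dy": -0.3,"dz": 0.0,"rx": 0.0,"ry": 0.0,"rz": 0.0},{"dx": 0.0,"dy": -0.3,"dz": 0.0,"rx": 0.0,"ry": 0.0,"rz": 0.0},{"dx": 0.0,"dy": -0.3,"dz": 0.0,"rx": 0.0,"ry": 0.0,"rz": 0.0},{"dx": 0.0,"dy": -0.3,"dz": 0.0,"rx": 0.0,"ry": 0.0,"rz": 0.0},{"dx": 0.0,"dy": -0.3,"dz": 0.0,"rx": 0.0,"ry": 0.0,"rz": 0.0},{"dx": 0.0,"dy": -0.3,"dz": 0.0,"rx": 0.0,"ry": 0.0,"rz": 0.0}]}}

```text
clock: 7.4
tcp_pos: [412.0, 20.5, 156.0]
orientation: [0.679, 0.734, 0.0, 0.0]
ft_force: [-0.3, -0.1, -2.9]
opening: 23.1
grip_force: 59.7
```

Call:
{"fn": "jog_arm", "kwargs": {"moves": [{"dx": 0.0,"dy": -0.3,"dz": 0.0,"rx": 0.0,"ry": 0.0,"rz": 0.0},{"dx": 0.0,"dy": -0.2,"dz": 0.0,"rx": 0.0,"ry": 0.0,"rz": 0.0},{"dx": 0.0,"dy": 0.0,"dz": 0.0,"rx": 0.0,"ry": 0.0,"rz": 0.0},{"dx": 0.0,"dy": 0.0,"dz": 0.0,"rx": 0.0,"ry": 0.0,"rz": 0.0}]}}

```text
clock: 7.8
tcp_pos: [398.2, 19.5, 156.0]
orientation: [0.679, 0.734, 0.0, 0.0]
ft_force: [0.4, 0.1, -1.7]
opening: 23.1
grip_force: 59.7
```

```bash
python3 go.py 682 -44 200 0.075; python3 - <<'E'
from h import *
b=snap('scene')['image'][130:270,220:400,::-1]
cv2.imwrite('pics/mid2.png',cv2.resize(b,(720,560)))
E
```

```text
tcp [398.2  19.5 156. ] thY 0.078 tilt [ 0.001  0.    -1.   ] units dxyz [-2.85  9.27 -1.46] f [ 0.43  0.14 -1.74] open 23.1 clk 7.8
rz units 0.03
```

View pics/mid2.png

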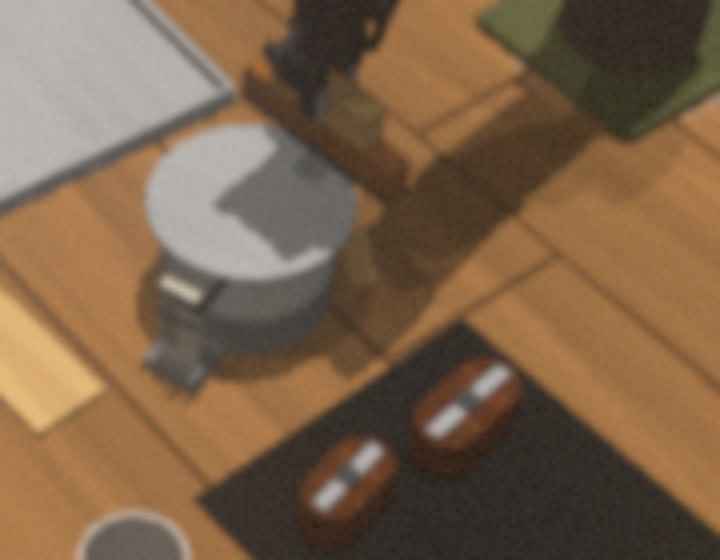

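The scene view shows the pan empty, with one chip down by the drum at (360,265). The scraper goes back to its rest next.

Call:
{"fn": "jog_arm", "kwargs": {"moves": [{"dx": 0.0,"dy": 0.0,"dz": -0.8,"rx": 0.0,"ry": 0.0,"rz": 0.0},{"dx": -0.3,"dy": 0.9,"dz": -0.7,"rx": 0.0,"ry": 0.0,"rz": 0.0},{"dx": -0.3,"dy": 1.0,"dz": 0.0,"rx": 0.0,"ry": 0.0,"rz": 0.0},{"dx": -0.3,"dy": 1.0,"dz": 0.0,"rx": 0.0,"ry": 0.0,"rz": 0.0},{"dx": -0.3,"dy": 1.0,"dz": 0.0,"rx": 0.0,"ry": 0.0,"rz": 0.0},{"dx": -0.3,"dy": 1.0,"dz": 0.0,"rx": 0.0,"ry": 0.0,"rz": 0.0},{"dx": -0.3,"dy": 1.0,"dz": 0.0,"rx": 0.0,"ry": 0.0,"rz": 0.0},{"dx": -0.3,"dy": 1.0,"dz": 0.0,"rx": 0.0,"ry": 0.0,"rz": 0.0},{"dx": -0.3,"dy": 1.0,"dz": 0.0,"rx": 0.0,"ry": 0.0,"rz": 0.0},{"dx": -0.3,"dy": 1.0,"dz": 0.0,"rx": 0.0,"ry": 0.0,"rz": 0.0}]}}

```text
clock: 8.85
tcp_pos: [671.3, -40.9, 200.4]
orientation: [0.679, 0.734, -0.0, -0.0]
ft_force: [0.5, -0.9, -1.8]
opening: 23.1
grip_force: 60.0
```

Call:
{"fn": "jog_arm", "kwargs": {"moves": [{"dx": -0.2,"dy": 0.3,"dz": 0.0,"rx": 0.0,"ry": 0.0,"rz": 0.0},{"dx": 0.0,"dy": 0.0,"dz": 0.0,"rx": 0.0,"ry": 0.0,"rz": 0.0},{"dx": 0.0,"dy": 0.0,"dz": 0.0,"rx": 0.0,"ry": 0.0,"rz": 0.0}]}}

```text
clock: 9.15
tcp_pos: [678.7, -45.7, 200.2]
orientation: [0.679, 0.734, -0.001, -0.001]
ft_force: [-1.3, -1.3, -2.6]
opening: 23.0
grip_force: 60.0
```

```bash
python3 go.py 681 -46 49 0.065; python3 - <<'E'
from h import *
c=snap('top'); cv2.imwrite('pics/chk.png',cv2.resize(c['image'][180:310,90:330,::-1],(720,390)))
E
```

```text
tcp [678.7 -45.7 200.2] thY 0.078 tilt [-0.002  0.    -1.   ] units dxyz [-0.02  0.09  5.04] f [-1.26 -1.27 -2.56] open 23.0 clk 9.15
rz units 0.13
```

View pics/chk.png

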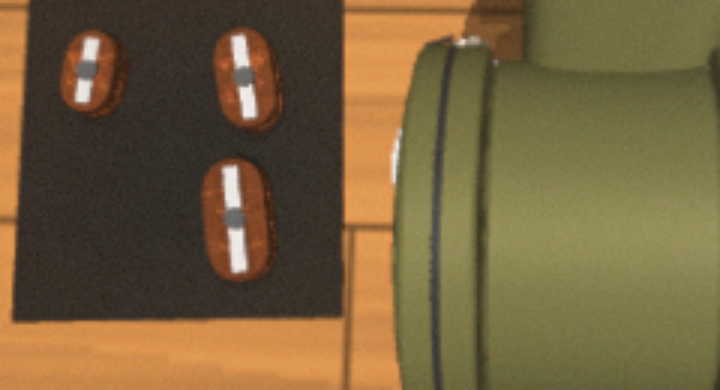

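The arm covers the pan here, and the blocks are unmoved. Lowering the scraper.

Call:
{"fn": "jog_arm", "kwargs": {"moves": [{"dx": 0.0,"dy": 0.07,"dz": 0.9,"rx": 0.0,"ry": 0.0,"rz": 0.1},{"dx": 0.0,"dy": 0.0,"dz": 0.9,"rx": 0.0,"ry": 0.0,"rz": 0.0},{"dx": 0.0,"dy": 0.0,"dz": 0.9,"rx": 0.0,"ry": 0.0,"rz": 0.0},{"dx": 0.0,"dy": 0.0,"dz": 0.9,"rx": 0.0,"ry": 0.0,"rz": 0.0},{"dx": 0.0,"dy": 0.0,"dz": 0.6,"rx": 0.0,"ry": 0.0,"rz": 0.0},{"dx": 0.0,"dy": 0.0,"dz": 0.3,"rx": 0.0,"ry": 0.0,"rz": 0.0},{"dx": 0.0,"dy": 0.0,"dz": 0.2,"rx": 0.0,"ry": 0.0,"rz": 0.0},{"dx": 0.0,"dy": 0.0,"dz": 0.2,"rx": 0.0,"ry": 0.0,"rz": 0.0},{"dx": 0.0,"dy": 0.0,"dz": 0.0,"rx": 0.0,"ry": 0.0,"rz": 0.0},{"dx": 0.0,"dy": 0.0,"dz": 0.0,"rx": 0.0,"ry": 0.0,"rz": 0.0}]}}

```text
clock: 10.2
tcp_pos: [682.2, -45.6, 54.7]
orientation: [0.683, 0.731, 0.0, 0.0]
ft_force: [-0.5, 0.4, -2.3]
opening: 23.3
grip_force: 60.0
```

Call:
{"fn": "jog_arm", "kwargs": {"moves": [{"dx": 0.0,"dy": 0.0,"dz": 0.07,"rx": 0.0,"ry": 0.0,"rz": 0.0},{"dx": 0.0,"dy": 0.0,"dz": 0.07,"rx": 0.0,"ry": 0.0,"rz": 0.0},{"dx": 0.0,"dy": 0.0,"dz": 0.0,"rx": 0.0,"ry": 0.0,"rz": 0.0},{"dx": 0.0,"dy": 0.0,"dz": 0.0,"rx": 0.0,"ry": 0.0,"rz": 0.0}]}}

```text
clock: 10.6
tcp_pos: [682.4, -45.7, 50.4]
orientation: [0.683, 0.731, 0.0, 0.001]
ft_force: [0.2, -0.7, 2.0]
opening: 23.0
grip_force: 60.4
```

Contact. Opening and rising.

Call:
{"fn": "jog_arm", "kwargs": {"moves": [{"dx": 0.0,"dy": 0.0,"dz": 0.0,"rx": 0.0,"ry": 0.0,"rz": 0.0},{"dx": 0.0,"dy": 0.0,"dz": 0.0,"rx": 0.0,"ry": 0.0,"rz": 0.0},{"dx": 0.0,"dy": 0.0,"dz": 0.0,"rx": 0.0,"ry": 0.0,"rz": 0.0},{"dx": 0.0,"dy": 0.0,"dz": 0.0,"rx": 0.0,"ry": 0.0,"rz": 0.0},{"dx": 0.0,"dy": 0.0,"dz": 0.0,"rx": 0.0,"ry": 0.0,"rz": 0.0}], "jaw": 0.3}}

```text
clock: 11.1
tcp_pos: [681.7, -45.7, 49.7]
orientation: [0.683, 0.731, 0.0, -0.0]
ft_force: [0.0, 0.3, 0.3]
opening: 55.3
grip_force: 0.0
```

Call:
{"fn": "jog_arm", "kwargs": {"moves": [{"dx": 0.0,"dy": 0.0,"dz": -0.4,"rx": 0.0,"ry": 0.0,"rz": 0.0},{"dx": 0.0,"dy": 0.0,"dz": -0.9,"rx": 0.0,"ry": 0.0,"rz": 0.0},{"dx": 0.0,"dy": 0.0,"dz": -0.9,"rx": 0.0,"ry": 0.0,"rz": 0.0},{"dx": 0.0,"dy": 0.0,"dz": -0.9,"rx": 0.0,"ry": 0.0,"rz": 0.0},{"dx": 0.0,"dy": 0.0,"dz": -0.9,"rx": 0.0,"ry": 0.0,"rz": 0.0},{"dx": 0.8,"dy": 0.0,"dz": -0.9,"rx": 0.0,"ry": 0.0,"rz": -1.0},{"dx": 0.9,"dy": 0.0,"dz": 0.0,"rx": 0.0,"ry": 0.0,"rz": -1.0},{"dx": 0.9,"dy": 0.0,"dz": 0.0,"rx": 0.0,"ry": 0.0,"rz": -1.0},{"dx": 1.0,"dy": 0.0,"dz": 0.0,"rx": 0.0,"ry": 0.0,"rz": -1.0},{"dx": 1.0,"dy": 0.0,"dz": 0.0,"rx": 0.0,"ry": 0.0,"rz": -1.0}]}}

```text
clock: 12.1
tcp_pos: [644.2, 86.9, 197.9]
orientation: [0.479, 0.878, 0.001, 0.001]
ft_force: [-0.8, 0.4, 0.9]
opening: 55.6
grip_force: 0.0
```

Call:
{"fn": "jog_arm", "kwargs": {"moves": [{"dx": 1.0,"dy": 0.2,"dz": 0.0,"rx": 0.0,"ry": 0.0,"rz": -1.0},{"dx": 1.0,"dy": 0.4,"dz": 0.0,"rx": 0.0,"ry": 0.0,"rz": -1.0},{"dx": 0.9,"dy": 0.5,"dz": 0.0,"rx": 0.0,"ry": 0.0,"rz": -1.0},{"dx": 0.8,"dy": 0.6,"dz": 0.0,"rx": 0.0,"ry": 0.0,"rz": -1.0},{"dx": 0.8,"dy": 0.7,"dz": 0.0,"rx": 0.0,"ry": 0.0,"rz": -1.0},{"dx": 0.7,"dy": 0.8,"dz": 0.0,"rx": 0.0,"ry": 0.0,"rz": -1.0},{"dx": 0.6,"dy": 0.9,"dz": 0.0,"rx": 0.0,"ry": 0.0,"rz": -1.0},{"dx": 0.5,"dy": 1.0,"dz": 0.0,"rx": 0.0,"ry": 0.0,"rz": -1.0},{"dx": 0.4,"dy": 1.0,"dz": 0.0,"rx": 0.0,"ry": 0.0,"rz": -1.0},{"dx": 0.4,"dy": 1.0,"dz": 0.0,"rx": 0.0,"ry": 0.0,"rz": -1.0}]}}

```text
clock: 13.1
tcp_pos: [568.9, 395.3, 197.9]
orientation: [-0.0, 1.0, 0.0, 0.001]
ft_force: [0.6, 0.0, 0.2]
opening: 55.0
grip_force: 0.0
```

```bash
python3 go.py 440 250 150 1.62; python3 - <<'E'
from h import *
c=snap('top'); cv2.imwrite('pics/t3.png',cv2.resize(c['image'][130:310,90:350,::-1],(780,540)))
E
```

```text
tcp [568.9 395.3 197.9] thY 1.571 tilt [ 0.002  0.    -1.   ] units dxyz [ 4.3  -4.84  1.59] f [0.58 0.05 0.18] open 55.0 clk 13.1
rz units -0.49
```

View pics/t3.png

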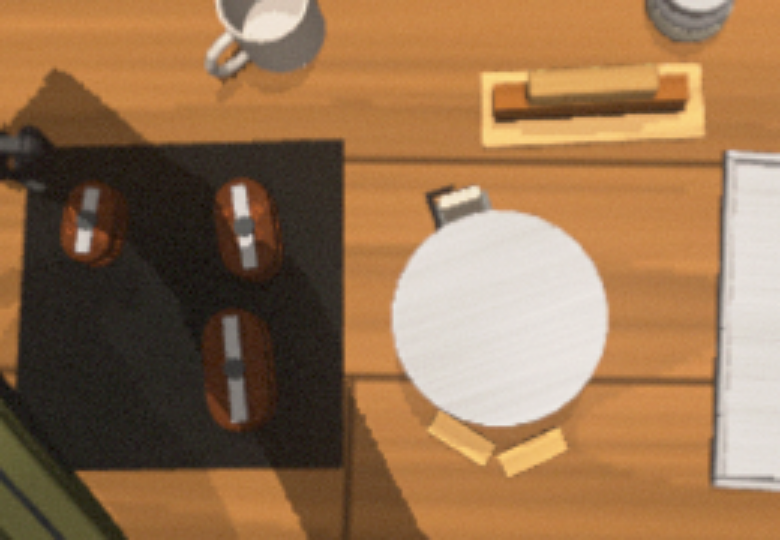

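The pan is clear, both chips lie on the bench at (461,438) and (533,451), and the scraper stands on its rest. In crop pixels the strap buttons are at b (235,369), c (244,228) and d (87,218).

```bash
python3 - <<'E'
from h import *
c=snap('top')
P=lambda x,y:((x+.5)/3-.5+90,(y+.5)/3-.5+130)
for n,q in dict(b=[(232,316),(239,422),(235,369)],c=[(237,184),(251,268),(244,228)],d=[(93,187),(81,250),(87,218)]).items():
    w=ray(c,[P(*p) for p in q],44)[:,:2]; v=w[0]-w[1]
    print(n,w[2].round(1),((w[0]+w[1])/2).round(1),'ang long',np.arctan2(v[1],v[0]).round(3))
hsv=cv2.cvtColor(c['image'],cv2.COLOR_RGB2HSV)
m=zone(c,((hsv[...,1]<60)&(hsv[...,2]>120)).astype(np.uint8),218,200,296,275)
k=max(cv2.findContours(m,cv2.RETR_EXTERNAL,cv2.CHAIN_APPROX_NONE)[0],key=cv2.contourArea).reshape(-1,2)
w=ray(c,k+0.0,110)[:,:2]
ok=np.ones(len(w),bool)
for _ in range(4):
    A=np.c_[2*w[ok],np.ones(ok.sum())]; s=np.linalg.lstsq(A,(w[ok]**2).sum(1),rcond=None)[0]; r=np.sqrt(s[2]+s[0]**2+s[1]**2); ok=abs(np.hypot(*(w-s[:2]).T)-r)<3
print('pan',s[:2],r,ok.mean())
E
python3 go.py 440 249 150 1.62
```

```text
b [441. 251.] [441.3 250.7] ang long 0.121
c [560.9 249.9] [562.9 250.1] ang long 0.219
d [568.  387.6] [567.7 387.6] ang long -0.109
pan [481.92176085  28.71295082] 83.46275901743756 0.9569377990430622
tcp [565.  401.3 197.9] thY 1.577 tilt [-0.002  0.006 -1.   ] units dxyz [ 4.2  -5.06  1.57] f [-1.25  0.22 -0.13] open 55.3 clk 13.2
rz units -0.43
```

Call:
{"fn": "jog_arm", "kwargs": {"moves": [{"dx": 0.8,"dy": -1.0,"dz": 0.3,"rx": 0.0,"ry": 0.0,"rz": -0.5},{"dx": 0.8,"dy": -1.0,"dz": 0.3,"rx": 0.0,"ry": 0.0,"rz": -0.6},{"dx": 0.9,"dy": -1.0,"dz": 0.3,"rx": 0.0,"ry": 0.0,"rz": 0.0},{"dx": 0.9,"dy": -0.9,"dz": 0.3,"rx": 0.0,"ry": 0.0,"rz": 0.0},{"dx": 0.8,"dy": -0.8,"dz": 0.3,"rx": 0.0,"ry": 0.0,"rz": 0.0},{"dx": 0.0,"dy": 0.0,"dz": 0.0,"rx": 0.0,"ry": 0.0,"rz": 0.0},{"dx": 0.0,"dy": 0.0,"dz": 0.0,"rx": 0.0,"ry": 0.0,"rz": 0.0},{"dx": 0.0,"dy": 0.0,"dz": 0.0,"rx": 0.0,"ry": 0.0,"rz": 0.0}], "jaw": 1}}

```text
clock: 14.0
tcp_pos: [454.6, 245.5, 152.6]
orientation: [-0.053, 0.999, 0.001, 0.001]
ft_force: [1.0, -0.5, 0.5]
opening: 85.7
grip_force: 0.0
```

```bash
python3 go.py 441 251 9 1.69
```

```text
tcp [454.6 245.5 152.6] thY 1.678 tilt [ 0.003  0.002 -1.   ] units dxyz [0.44 0.22 4.79] f [ 1.05 -0.51  0.46] open 85.7 clk 14.0
rz units -0.12
```

Call:
{"fn": "jog_arm", "kwargs": {"moves": [{"dx": 0.44,"dy": 0.22,"dz": 0.5,"rx": 0.0,"ry": 0.0,"rz": -0.1},{"dx": 0.0,"dy": 0.0,"dz": 0.9,"rx": 0.0,"ry": 0.0,"rz": 0.0},{"dx": 0.0,"dy": 0.0,"dz": 0.9,"rx": 0.0,"ry": 0.0,"rz": 0.0},{"dx": 0.0,"dy": 0.0,"dz": 0.9,"rx": 0.0,"ry": 0.0,"rz": 0.0},{"dx": 0.0,"dy": 0.0,"dz": 0.9,"rx": 0.0,"ry": 0.0,"rz": 0.0},{"dx": 0.0,"dy": 0.0,"dz": 0.6,"rx": 0.0,"ry": 0.0,"rz": 0.0},{"dx": 0.0,"dy": 0.0,"dz": 0.0,"rx": 0.0,"ry": 0.0,"rz": 0.0},{"dx": 0.0,"dy": 0.0,"dz": 0.0,"rx": 0.0,"ry": 0.0,"rz": 0.0}]}}

```text
clock: 14.8
tcp_pos: [440.0, 250.5, 11.0]
orientation: [-0.059, 0.998, 0.0, 0.0]
ft_force: [0.3, 0.1, 0.8]
opening: 85.4
grip_force: 0.0
```

Call:
{"fn": "jog_arm", "kwargs": {"moves": [{"dx": 0.0,"dy": 0.0,"dz": 0.0,"rx": 0.0,"ry": 0.0,"rz": 0.0},{"dx": 0.0,"dy": 0.0,"dz": 0.0,"rx": 0.0,"ry": 0.0,"rz": 0.0},{"dx": 0.0,"dy": 0.0,"dz": 0.0,"rx": 0.0,"ry": 0.0,"rz": 0.0},{"dx": 0.0,"dy": 0.0,"dz": 0.0,"rx": 0.0,"ry": 0.0,"rz": 0.0},{"dx": 0.0,"dy": 0.0,"dz": 0.0,"rx": 0.0,"ry": 0.0,"rz": 0.0}], "jaw": -1, "force": 40}}

```text
clock: 15.3
tcp_pos: [440.1, 250.5, 12.1]
orientation: [-0.059, 0.998, 0.001, 0.001]
ft_force: [-0.0, 1.0, 5.9]
opening: 51.7
grip_force: 41.5
```

```bash
python3 go.py 482 28.7 180 1.69
```

```text
tcp [440.1 250.5  12.1] thY 1.689 tilt [ 0.002  0.002 -1.   ] units dxyz [-0.53 -7.49 -5.61] f [-0.05  0.97  5.92] open 51.7 clk 15.3
rz units -0.01
```

Call:
{"fn": "jog_arm", "kwargs": {"moves": [{"dx": 0.0,"dy": 0.0,"dz": -0.6,"rx": 0.0,"ry": 0.0,"rz": 0.0},{"dx": 0.0,"dy": 0.0,"dz": -1.0,"rx": 0.0,"ry": 0.0,"rz": 0.0},{"dx": 0.0,"dy": 0.0,"dz": -1.0,"rx": 0.0,"ry": 0.0,"rz": 0.0},{"dx": 0.0,"dy": 0.0,"dz": -1.0,"rx": 0.0,"ry": 0.0,"rz": 0.0},{"dx": 0.0,"dy": 0.0,"dz": -1.0,"rx": 0.0,"ry": 0.0,"rz": 0.0},{"dx": 0.0,"dy": 0.0,"dz": -0.8,"rx": 0.0,"ry": 0.0,"rz": 0.0},{"dx": 0.0,"dy": -0.9,"dz": 0.0,"rx": 0.0,"ry": 0.0,"rz": 0.0},{"dx": -0.1,"dy": -0.9,"dz": 0.0,"rx": 0.0,"ry": 0.0,"rz": 0.0},{"dx": -0.1,"dy": -0.9,"dz": 0.0,"rx": 0.0,"ry": 0.0,"rz": 0.0},{"dx": -0.1,"dy": -0.9,"dz": 0.0,"rx": 0.0,"ry": 0.0,"rz": 0.0}]}}

```text
clock: 16.3
tcp_pos: [460.4, 141.6, 173.0]
orientation: [-0.059, 0.998, -0.0, -0.0]
ft_force: [1.0, 0.4, -4.6]
opening: 51.9
grip_force: 44.1
```

Call:
{"fn": "jog_arm", "kwargs": {"moves": [{"dx": -0.1,"dy": -0.9,"dz": 0.0,"rx": 0.0,"ry": 0.0,"rz": 0.0},{"dx": -0.1,"dy": -0.9,"dz": 0.0,"rx": 0.0,"ry": 0.0,"rz": 0.0},{"dx": 0.0,"dy": -0.9,"dz": 0.0,"rx": 0.0,"ry": 0.0,"rz": 0.0},{"dx": 0.0,"dy": -0.9,"dz": 0.0,"rx": 0.0,"ry": 0.0,"rz": 0.0},{"dx": 0.0,"dy": -0.3,"dz": 0.0,"rx": 0.0,"ry": 0.0,"rz": 0.0},{"dx": 0.0,"dy": 0.0,"dz": 0.5,"rx": 0.0,"ry": 0.0,"rz": 0.0},{"dx": 0.0,"dy": 0.0,"dz": 0.5,"rx": 0.0,"ry": 0.0,"rz": 0.0},{"dx": 0.0,"dy": 0.0,"dz": 0.0,"rx": 0.0,"ry": 0.0,"rz": 0.0},{"dx": 0.0,"dy": 0.0,"dz": 0.0,"rx": 0.0,"ry": 0.0,"rz": 0.0}]}}

```text
clock: 17.2
tcp_pos: [480.2, 28.3, 143.0]
orientation: [-0.059, 0.998, 0.0, -0.0]
ft_force: [0.1, 0.2, -4.2]
opening: 51.4
grip_force: 44.0
```

```bash
cat > ft.py <<'E'
from h import *
F=[];P=[]
for _ in range(6):
    camera('top'); s=env.get_state(); F.append(s['ft_force']); P.append(s['tcp_pos'])
print('F',np.mean(F,0).round(2),np.std(F,0).round(2),'P',np.mean(P,0).round(1),np.std(P,0).round(1))
E
python3 ft.py; python3 go.py 481.5 28.5 117
```

```text
F [ 0.01 -0.22 -4.13] [0.43 0.55 0.58] P [480.8  28.1 143.4] [0.1 0.1 0.1]
tcp [480.8  27.9 143.3] thY 1.688 tilt [ 0.001  0.    -1.   ] units dxyz [-0.03  0.02  0.88] f [-0.52 -0.22 -4.39] open 51.5 clk 17.5
```

Call:
{"fn": "jog_arm", "kwargs": {"moves": [{"dx": 0.0,"dy": 0.0,"dz": 0.4,"rx": 0.0,"ry": 0.0,"rz": 0.0},{"dx": 0.0,"dy": 0.0,"dz": 0.3,"rx": 0.0,"ry": 0.0,"rz": 0.0},{"dx": 0.0,"dy": 0.0,"dz": 0.3,"rx": 0.0,"ry": 0.0,"rz": 0.0},{"dx": 0.0,"dy": 0.0,"dz": 0.0,"rx": 0.0,"ry": 0.0,"rz": 0.0},{"dx": 0.0,"dy": 0.0,"dz": 0.0,"rx": 0.0,"ry": 0.0,"rz": 0.0}]}}

```text
clock: 18.0
tcp_pos: [480.2, 27.8, 112.6]
orientation: [-0.059, 0.998, -0.0, -0.0]
ft_force: [-1.3, 0.1, -3.5]
opening: 51.6
grip_force: 44.2
```

Call:
{"fn": "jog_arm", "kwargs": {"moves": [{"dx": 0.0,"dy": 0.0,"dz": 0.0,"rx": 0.0,"ry": 0.0,"rz": 0.0},{"dx": 0.0,"dy": 0.0,"dz": 0.0,"rx": 0.0,"ry": 0.0,"rz": 0.0},{"dx": 0.0,"dy": 0.0,"dz": 0.0,"rx": 0.0,"ry": 0.0,"rz": 0.0},{"dx": 0.0,"dy": 0.0,"dz": 0.0,"rx": 0.0,"ry": 0.0,"rz": 0.0},{"dx": 0.0,"dy": 0.0,"dz": 0.0,"rx": 0.0,"ry": 0.0,"rz": 0.0},{"dx": 0.0,"dy": 0.0,"dz": 0.0,"rx": 0.0,"ry": 0.0,"rz": 0.0}], "jaw": 1}}

```text
clock: 18.6
tcp_pos: [480.6, 27.8, 112.9]
orientation: [-0.059, 0.998, 0.0, 0.0]
ft_force: [-0.0, 0.2, 0.1]
opening: 85.2
grip_force: 0.0
```

Call:
{"fn": "jog_arm", "kwargs": {"moves": [{"dx": 0.0,"dy": 0.0,"dz": -0.5,"rx": 0.0,"ry": 0.0,"rz": 0.0},{"dx": 0.0,"dy": 0.0,"dz": -0.8,"rx": 0.0,"ry": 0.0,"rz": 0.0},{"dx": 0.0,"dy": 0.0,"dz": -0.8,"rx": 0.0,"ry": 0.0,"rz": 0.0},{"dx": 0.0,"dy": 0.8,"dz": -0.8,"rx": 0.0,"ry": 0.0,"rz": 0.0},{"dx": 0.0,"dy": 1.0,"dz": 0.0,"rx": 0.0,"ry": 0.0,"rz": 0.0},{"dx": 0.0,"dy": 1.0,"dz": 0.0,"rx": 0.0,"ry": 0.0,"rz": 0.0},{"dx": 0.0,"dy": 1.0,"dz": 0.0,"rx": 0.0,"ry": 0.0,"rz": 0.0},{"dx": 0.0,"dy": 1.0,"dz": 0.0,"rx": 0.0,"ry": 0.0,"rz": 0.0},{"dx": 0.0,"dy": 0.5,"dz": 0.0,"rx": 0.0,"ry": 0.0,"rz": 0.0},{"dx": 0.0,"dy": 0.0,"dz": 0.0,"rx": 0.0,"ry": 0.0,"rz": 0.0}]}}

```text
clock: 19.6
tcp_pos: [461.3, 188.7, 200.0]
orientation: [-0.061, 0.998, 0.001, 0.0]
ft_force: [0.0, -0.4, 0.5]
opening: 85.3
grip_force: 0.0
```

```bash
python3 ft.py; python3 - <<'E'
from h import *
c=snap('top');s=snap('scene')
a=cv2.resize(c['image'][180:290,160:310,::-1],(600,440))[:, :]
cv2.imwrite('pics/w1.png',a); cv2.imwrite('pics/w1s.png',cv2.resize(s['image'][150:240,230:330,::-1],(600,540),interpolation=cv2.INTER_CUBIC))
E
```

```text
F [ 0.29 -0.45  0.23] [0.54 0.67 0.27] P [461.9 184.5 199.6] [0.2 0.9 0.1]
```

View pics/w1.png

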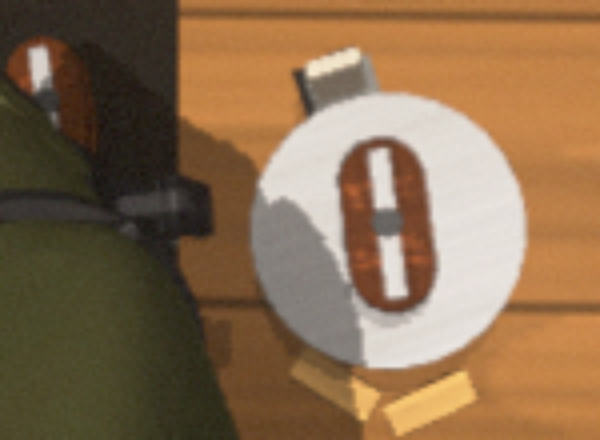

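View pics/w1s.png

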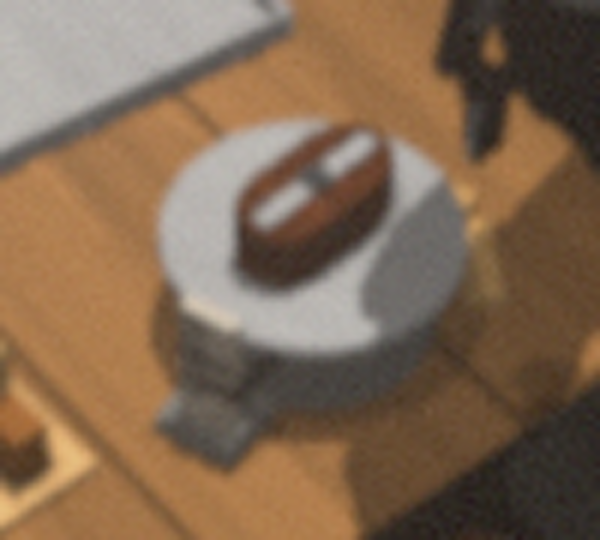

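The block sits near the pan centre. In the top crop the button is at (387,222) and the pan spans x 250-527, y 93-370. In the scene crop the button is at (320,177) and the pan spans x 157-470, y 118-355.

```bash
python3 - <<'E'
from h import *
t=snap('top');s=snap('scene')
T=lambda x,y:((x+.5)/4-.5+160,(y+.5)/4-.5+180); S=lambda x,y:((x+.5)/6-.5+230,(y+.5)/6-.5+150)
print('button pix',T(387,222),S(320,177),'pan',T(388.5,231.5),S(313.5,236.5))
for z in (110,100,80,70,60):
    print(z,'btn-from-top',ray(t,[T(387,222)],z+40)[0,:2].round(1),'btn-from-scene',ray(s,[S(320,177)],z+40)[0,:2].round(1),'pan scene',proj(s,[[482,28.7,z]]).round(1), 'pan-from-top',ray(t,[T(388.5,231.5)],z)[0,:2].round(1))
E
```

```text
button pix (256.375, 235.125) (282.9166666666667, 179.08333333333334) pan (256.75, 237.5) (281.8333333333333, 189.0)
110 btn-from-top [477.9  27. ] btn-from-scene [501.2  59.7] pan scene [[281.1 179.4]] pan-from-top [476.2  27. ]
100 btn-from-top [478.9  27.2] btn-from-scene [495.   52.6] pan scene [[281.  181.5]] pan-from-top [477.1  27.2]
80 btn-from-top [480.8  27.7] btn-from-scene [482.7  38.4] pan scene [[280.8 185.6]] pan-from-top [478.9  27.6]
70 btn-from-top [481.8  27.9] btn-from-scene [476.5  31.3] pan scene [[280.7 187.7]] pan-from-top [479.8  27.9]
60 btn-from-top [482.7  28.2] btn-from-scene [470.4  24.2] pan scene [[280.6 189.7]] pan-from-top [480.7  28.1]
```

Call:
{"fn": "jog_arm", "kwargs": {"moves": [{"dx": 0.0,"dy": -1.0,"dz": 0.0,"rx": 0.0,"ry": 0.0,"rz": 0.0},{"dx": 0.0,"dy": -1.0,"dz": 0.0,"rx": 0.0,"ry": 0.0,"rz": 0.0},{"dx": 0.0,"dy": -1.0,"dz": 0.0,"rx": 0.0,"ry": 0.0,"rz": 0.0},{"dx": 0.0,"dy": -1.0,"dz": 0.0,"rx": 0.0,"ry": 0.0,"rz": 0.0},{"dx": 0.0,"dy": -0.8,"dz": 0.0,"rx": 0.0,"ry": 0.0,"rz": 0.0},{"dx": 0.0,"dy": -0.45,"dz": 0.0,"rx": 0.0,"ry": 0.0,"rz": 0.0},{"dx": 0.0,"dy": 0.0,"dz": 0.0,"rx": 0.0,"ry": 0.0,"rz": 0.0},{"dx": 0.0,"dy": 0.0,"dz": 0.0,"rx": 0.0,"ry": 0.0,"rz": 0.0}]}}

```text
clock: 20.9
tcp_pos: [480.4, 30.4, 199.9]
orientation: [-0.059, 0.998, 0.001, 0.0]
ft_force: [0.1, -0.1, -0.4]
opening: 85.2
grip_force: 0.0
```

```bash
python3 go.py 481.5 28 75
```

```text
tcp [480.4  30.4 199.9] thY 1.689 tilt [ 0.     0.001 -1.   ] units dxyz [-0.02 -0.09  4.16] f [ 0.12 -0.12 -0.4 ] open 85.2 clk 20.9
```

Call:
{"fn": "jog_arm", "kwargs": {"moves": [{"dx": 0.0,"dy": -0.06,"dz": 0.8,"rx": 0.0,"ry": 0.0,"rz": 0.0},{"dx": 0.0,"dy": 0.0,"dz": 0.8,"rx": 0.0,"ry": 0.0,"rz": 0.0},{"dx": 0.0,"dy": 0.0,"dz": 0.8,"rx": 0.0,"ry": 0.0,"rz": 0.0},{"dx": 0.0,"dy": 0.0,"dz": 0.8,"rx": 0.0,"ry": 0.0,"rz": 0.0},{"dx": 0.0,"dy": 0.0,"dz": 0.6,"rx": 0.0,"ry": 0.0,"rz": 0.0},{"dx": 0.0,"dy": 0.0,"dz": 0.3,"rx": 0.0,"ry": 0.0,"rz": 0.0},{"dx": 0.0,"dy": 0.0,"dz": 0.0,"rx": 0.0,"ry": 0.0,"rz": 0.0}]}}

```text
clock: 21.6
tcp_pos: [480.0, 29.0, 76.0]
orientation: [-0.06, 0.998, 0.0, -0.001]
ft_force: [-0.6, 0.6, 0.8]
opening: 85.5
grip_force: 0.0
```

Call:
{"fn": "jog_arm", "kwargs": {"moves": [{"dx": 0.0,"dy": 0.0,"dz": 0.0,"rx": 0.0,"ry": 0.0,"rz": 0.0},{"dx": 0.0,"dy": 0.0,"dz": 0.0,"rx": 0.0,"ry": 0.0,"rz": 0.0},{"dx": 0.0,"dy": 0.0,"dz": 0.0,"rx": 0.0,"ry": 0.0,"rz": 0.0},{"dx": 0.0,"dy": 0.0,"dz": 0.0,"rx": 0.0,"ry": 0.0,"rz": 0.0},{"dx": 0.0,"dy": 0.0,"dz": 0.0,"rx": 0.0,"ry": 0.0,"rz": 0.0}], "jaw": -1}}

```text
clock: 22.1
tcp_pos: [481.1, 27.8, 77.2]
orientation: [-0.059, 0.998, 0.0, 0.001]
ft_force: [1.4, -0.1, -0.8]
opening: 51.5
grip_force: 47.8
```

Call:
{"fn": "jog_arm", "kwargs": {"moves": [{"dx": 0.0,"dy": 0.0,"dz": -0.6,"rx": 0.0,"ry": 0.0,"rz": 0.0},{"dx": 0.0,"dy": 0.0,"dz": -1.0,"rx": 0.0,"ry": 0.0,"rz": 0.0},{"dx": 0.0,"dy": 0.0,"dz": -1.0,"rx": 0.0,"ry": 0.0,"rz": 0.0},{"dx": 0.0,"dy": 0.0,"dz": -0.8,"rx": 0.0,"ry": 0.0,"rz": 0.0},{"dx": 0.0,"dy": -1.0,"dz": 0.0,"rx": 0.0,"ry": 0.0,"rz": 0.0},{"dx": 0.0,"dy": -1.0,"dz": 0.0,"rx": 0.0,"ry": 0.0,"rz": 0.0},{"dx": 0.3,"dy": -1.0,"dz": 0.0,"rx": 0.0,"ry": 0.0,"rz": 0.0},{"dx": 0.3,"dy": -1.0,"dz": 0.0,"rx": 0.0,"ry": 0.0,"rz": 0.0},{"dx": 0.3,"dy": -1.0,"dz": 0.0,"rx": 0.0,"ry": 0.0,"rz": 0.0},{"dx": 0.3,"dy": -1.0,"dz": 0.0,"rx": 0.0,"ry": 0.0,"rz": 0.0}]}}

```text
clock: 23.1
tcp_pos: [464.3, -157.0, 178.2]
orientation: [-0.058, 0.998, 0.0, -0.001]
ft_force: [-0.1, -0.3, -4.1]
opening: 51.4
grip_force: 47.5
```

```bash
python3 go.py 440 -250 25
```

```text
tcp [ 464.3 -157.   178.2] thY 1.688 tilt [-0.002  0.    -1.   ] units dxyz [ 1.15 -2.99  5.11] f [-0.14 -0.32 -4.08] open 51.4 clk 23.1
```

Call:
{"fn": "jog_arm", "kwargs": {"moves": [{"dx": 0.3,"dy": -1.0,"dz": 0.4,"rx": 0.0,"ry": 0.0,"rz": 0.0},{"dx": 0.4,"dy": -1.0,"dz": 0.4,"rx": 0.0,"ry": 0.0,"rz": 0.0},{"dx": 0.4,"dy": -0.8,"dz": 0.5,"rx": 0.0,"ry": 0.0,"rz": 0.0},{"dx": 0.0,"dy": 0.0,"dz": 0.9,"rx": 0.0,"ry": 0.0,"rz": 0.0},{"dx": 0.0,"dy": 0.0,"dz": 0.9,"rx": 0.0,"ry": 0.0,"rz": 0.0},{"dx": 0.0,"dy": 0.0,"dz": 0.9,"rx": 0.0,"ry": 0.0,"rz": 0.0},{"dx": 0.0,"dy": 0.0,"dz": 0.6,"rx": 0.0,"ry": 0.0,"rz": 0.0},{"dx": 0.0,"dy": 0.0,"dz": 0.5,"rx": 0.0,"ry": 0.0,"rz": 0.0},{"dx": 0.0,"dy": 0.0,"dz": 0.0,"rx": 0.0,"ry": 0.0,"rz": 0.0},{"dx": 0.0,"dy": 0.0,"dz": 0.0,"rx": 0.0,"ry": 0.0,"rz": 0.0}]}}

```text
clock: 24.1
tcp_pos: [442.4, -242.7, 25.6]
orientation: [-0.059, 0.998, 0.0, -0.001]
ft_force: [-0.3, 0.3, -3.5]
opening: 51.4
grip_force: 47.3
```

Call:
{"fn": "jog_arm", "kwargs": {"moves": [{"dx": 0.0,"dy": 0.0,"dz": 0.06,"rx": 0.0,"ry": 0.0,"rz": 0.0},{"dx": 0.0,"dy": 0.0,"dz": 0.06,"rx": 0.0,"ry": 0.0,"rz": 0.0},{"dx": 0.0,"dy": 0.0,"dz": 0.0,"rx": 0.0,"ry": 0.0,"rz": 0.0},{"dx": 0.0,"dy": 0.0,"dz": 0.0,"rx": 0.0,"ry": 0.0,"rz": 0.0}]}}

```text
clock: 24.5
tcp_pos: [443.0, -242.9, 22.5]
orientation: [-0.058, 0.998, -0.0, 0.0]
ft_force: [0.0, 0.2, -4.4]
opening: 51.4
grip_force: 47.4
```

Call:
{"fn": "jog_arm", "kwargs": {"moves": [{"dx": 0.0,"dy": 0.0,"dz": 0.06,"rx": 0.0,"ry": 0.0,"rz": 0.0},{"dx": 0.0,"dy": 0.0,"dz": 0.06,"rx": 0.0,"ry": 0.0,"rz": 0.0},{"dx": 0.0,"dy": 0.0,"dz": 0.0,"rx": 0.0,"ry": 0.0,"rz": 0.0},{"dx": 0.0,"dy": 0.0,"dz": 0.0,"rx": 0.0,"ry": 0.0,"rz": 0.0}]}}

```text
clock: 24.9
tcp_pos: [442.8, -242.7, 18.5]
orientation: [-0.059, 0.998, 0.0, -0.0]
ft_force: [0.2, 0.4, -3.4]
opening: 51.5
grip_force: 47.5
```

Call:
{"fn": "jog_arm", "kwargs": {"moves": [{"dx": 0.0,"dy": 0.0,"dz": 0.05,"rx": 0.0,"ry": 0.0,"rz": 0.0},{"dx": 0.0,"dy": 0.0,"dz": 0.05,"rx": 0.0,"ry": 0.0,"rz": 0.0},{"dx": 0.0,"dy": 0.0,"dz": 0.0,"rx": 0.0,"ry": 0.0,"rz": 0.0}]}}

```text
clock: 25.2
tcp_pos: [442.9, -242.8, 18.1]
orientation: [-0.059, 0.998, -0.001, 0.001]
ft_force: [-4.5, 2.4, 24.7]
opening: 51.4
grip_force: 50.5
```

Call:
{"fn": "jog_arm", "kwargs": {"moves": [{"dx": 0.0,"dy": 0.0,"dz": -0.05,"rx": 0.0,"ry": 0.0,"rz": 0.0},{"dx": 0.0,"dy": 0.0,"dz": 0.0,"rx": 0.0,"ry": 0.0,"rz": 0.0},{"dx": 0.0,"dy": 0.0,"dz": 0.0,"rx": 0.0,"ry": 0.0,"rz": 0.0},{"dx": 0.0,"dy": 0.0,"dz": 0.0,"rx": 0.0,"ry": 0.0,"rz": 0.0},{"dx": 0.0,"dy": 0.0,"dz": -0.8,"rx": 0.0,"ry": 0.0,"rz": 0.0},{"dx": 0.0,"dy": 0.0,"dz": -1.0,"rx": 0.0,"ry": 0.0,"rz": 0.0},{"dx": 0.0,"dy": 0.0,"dz": -1.0,"rx": 0.0,"ry": 0.0,"rz": 0.0},{"dx": 0.0,"dy": 0.0,"dz": -1.0,"rx": 0.0,"ry": 0.0,"rz": 0.0},{"dx": 0.0,"dy": 0.0,"dz": -1.0,"rx": 0.0,"ry": 0.0,"rz": 0.0},{"dx": 0.0,"dy": 0.5,"dz": -0.8,"rx": 0.0,"ry": 0.0,"rz": 0.0}], "jaw": 1}}

```text
clock: 26.2
tcp_pos: [441.2, -229.9, 186.3]
orientation: [-0.057, 0.998, -0.001, 0.0]
ft_force: [-0.4, -0.5, -1.2]
opening: 85.2
grip_force: 0.0
```

```bash
cat > look.py <<'E'
from h import *
c=snap('top'); im=c['image']; S,V=cv2.split(cv2.cvtColor(im,cv2.COLOR_RGB2HSV))[1:]
u=lambda b:b.astype(np.uint8)*255
print('mat blocks',rects(c,zone(c,u(V>50),106,184,200,282),35))
print('mat straps',rects(c,zone(c,u((S<50)&(V>85)),106,184,200,282),44,15))
print('tray blocks',rects(c,zone(c,u((S>110)&(V>30)),336,188,438,292),35))
E
python3 look.py; python3 go.py 561 250 190 1.79
```

```text
mat blocks [(393, 188, 47, 38, np.float64(0.018), [195.0, 274.0]), (476, 183, 69, 20, np.float64(0.04), [197.0, 241.0]), (566, 233, 116, 103, np.float64(-1.558), [183.0, 204.0]), (571, 384, 90, 84, np.float64(0.009), [120.0, 197.0])]
mat straps [(564, 385, 53, 14, np.float64(-0.045), [120.0, 204.0]), (560, 248, 71, 14, np.float64(0.217), [172.0, 206.0])]
tray blocks [(409, -236, 47, 28, np.float64(0.417), [363.0, 268.0])]
tcp [ 442.9 -226.   189.4] thY 1.689 tilt [ 0.006 -0.001 -1.   ] units dxyz [-5.780e+00  1.529e+01 -1.000e-02] f [-0.46  2.32  1.87] open 85.4 clk 26.25
rz units -1.01
```

Call:
{"fn": "jog_arm", "kwargs": {"moves": [{"dx": -0.3,"dy": 1.0,"dz": 0.0,"rx": 0.0,"ry": 0.0,"rz": 0.0},{"dx": -0.4,"dy": 1.0,"dz": 0.0,"rx": 0.0,"ry": 0.0,"rz": 0.0},{"dx": -0.4,"dy": 1.0,"dz": 0.0,"rx": 0.0,"ry": 0.0,"rz": 0.0},{"dx": -0.4,"dy": 1.0,"dz": 0.0,"rx": 0.0,"ry": 0.0,"rz": 0.0},{"dx": -0.4,"dy": 1.0,"dz": 0.0,"rx": 0.0,"ry": 0.0,"rz": 0.0},{"dx": -0.4,"dy": 1.0,"dz": 0.0,"rx": 0.0,"ry": 0.0,"rz": 0.0},{"dx": -0.4,"dy": 1.0,"dz": 0.0,"rx": 0.0,"ry": 0.0,"rz": 0.0},{"dx": -0.4,"dy": 1.0,"dz": 0.0,"rx": 0.0,"ry": 0.0,"rz": 0.0},{"dx": -0.4,"dy": 1.0,"dz": 0.0,"rx": 0.0,"ry": 0.0,"rz": 0.0},{"dx": -0.4,"dy": 1.0,"dz": 0.0,"rx": 0.0,"ry": 0.0,"rz": 0.0}]}}

```text
clock: 27.25
tcp_pos: [522.2, 84.9, 184.6]
orientation: [-0.059, 0.998, -0.0, -0.0]
ft_force: [0.3, -0.4, 0.1]
opening: 85.4
grip_force: 0.0
```

Call:
{"fn": "jog_arm", "kwargs": {"moves": [{"dx": -0.4,"dy": 1.0,"dz": 0.0,"rx": 0.0,"ry": 0.0,"rz": 0.0},{"dx": -0.4,"dy": 1.0,"dz": 0.0,"rx": 0.0,"ry": 0.0,"rz": 0.0},{"dx": -0.4,"dy": 1.0,"dz": 0.0,"rx": 0.0,"ry": 0.0,"rz": 0.0},{"dx": -0.4,"dy": 1.0,"dz": 0.0,"rx": 0.0,"ry": 0.0,"rz": 0.0},{"dx": -0.3,"dy": 1.0,"dz": 0.0,"rx": 0.0,"ry": 0.0,"rz": 0.0},{"dx": 0.0,"dy": 0.0,"dz": 0.0,"rx": 0.0,"ry": 0.0,"rz": -1.0},{"dx": 0.0,"dy": 0.0,"dz": 0.0,"rx": 0.0,"ry": 0.0,"rz": 0.0},{"dx": 0.0,"dy": 0.0,"dz": 0.0,"rx": 0.0,"ry": 0.0,"rz": 0.0}]}}

```text
clock: 28.05
tcp_pos: [561.1, 238.2, 184.4]
orientation: [-0.107, 0.994, -0.001, -0.001]
ft_force: [0.1, 0.0, 0.4]
opening: 85.2
grip_force: 0.0
```

```bash
python3 go.py 560 249 11 1.785
```

```text
tcp [561.1 238.2 184.4] thY 1.785 tilt [-0.001 -0.001 -1.   ] units dxyz [-0.05  0.37  5.78] f [0.12 0.04 0.39] open 85.2 clk 28.05
rz units 0.0
```

Call:
{"fn": "jog_arm", "kwargs": {"moves": [{"dx": -0.05,"dy": 0.36,"dz": 0.9,"rx": 0.0,"ry": 0.0,"rz": 0.0},{"dx": 0.0,"dy": 0.0,"dz": 1.0,"rx": 0.0,"ry": 0.0,"rz": 0.0},{"dx": 0.0,"dy": 0.0,"dz": 1.0,"rx": 0.0,"ry": 0.0,"rz": 0.0},{"dx": 0.0,"dy": 0.0,"dz": 1.0,"rx": 0.0,"ry": 0.0,"rz": 0.0},{"dx": 0.0,"dy": 0.0,"dz": 0.9,"rx": 0.0,"ry": 0.0,"rz": 0.0},{"dx": 0.0,"dy": 0.0,"dz": 0.6,"rx": 0.0,"ry": 0.0,"rz": 0.0},{"dx": 0.0,"dy": 0.0,"dz": 0.35,"rx": 0.0,"ry": 0.0,"rz": 0.0},{"dx": 0.0,"dy": 0.0,"dz": 0.0,"rx": 0.0,"ry": 0.0,"rz": 0.0}]}}

```text
clock: 28.85
tcp_pos: [559.8, 248.8, 11.4]
orientation: [-0.108, 0.994, -0.001, -0.001]
ft_force: [0.5, -1.2, 0.1]
opening: 85.3
grip_force: 0.0
```

Call:
{"fn": "jog_arm", "kwargs": {"moves": [{"dx": 0.0,"dy": 0.0,"dz": 0.0,"rx": 0.0,"ry": 0.0,"rz": 0.0},{"dx": 0.0,"dy": 0.0,"dz": 0.0,"rx": 0.0,"ry": 0.0,"rz": 0.0},{"dx": 0.0,"dy": 0.0,"dz": 0.0,"rx": 0.0,"ry": 0.0,"rz": 0.0},{"dx": 0.0,"dy": 0.0,"dz": 0.0,"rx": 0.0,"ry": 0.0,"rz": 0.0},{"dx": 0.0,"dy": 0.0,"dz": 0.0,"rx": 0.0,"ry": 0.0,"rz": 0.0}], "jaw": -1}}

```text
clock: 29.35
tcp_pos: [561.3, 250.4, 13.9]
orientation: [-0.108, 0.994, 0.0, 0.001]
ft_force: [-0.9, -1.2, 6.7]
opening: 47.7
grip_force: 42.8
```

Call:
{"fn": "jog_arm", "kwargs": {"moves": [{"dx": 0.0,"dy": 0.0,"dz": -0.6,"rx": 0.0,"ry": 0.0,"rz": 0.0},{"dx": 0.0,"dy": 0.0,"dz": -1.0,"rx": 0.0,"ry": 0.0,"rz": 0.0},{"dx": 0.0,"dy": 0.0,"dz": -1.0,"rx": 0.0,"ry": 0.0,"rz": 0.0},{"dx": 0.0,"dy": 0.0,"dz": -1.0,"rx": 0.0,"ry": 0.0,"rz": 0.0},{"dx": 0.0,"dy": 0.0,"dz": -1.0,"rx": 0.0,"ry": 0.0,"rz": 0.0},{"dx": 0.2,"dy": -0.3,"dz": -0.8,"rx": 0.0,"ry": 0.0,"rz": 0.0},{"dx": 0.6,"dy": -1.0,"dz": 0.0,"rx": 0.0,"ry": 0.0,"rz": 0.0},{"dx": 0.6,"dy": -1.0,"dz": 0.0,"rx": 0.0,"ry": 0.0,"rz": 0.0},{"dx": 0.6,"dy": -1.0,"dz": 0.0,"rx": 0.0,"ry": 0.0,"rz": 0.0},{"dx": 0.6,"dy": -1.0,"dz": 0.0,"rx": 0.0,"ry": 0.0,"rz": 0.0}]}}

```text
clock: 30.35
tcp_pos: [511.0, 105.9, 174.5]
orientation: [-0.108, 0.994, -0.0, -0.0]
ft_force: [0.4, -0.1, -2.2]
opening: 47.2
grip_force: 42.5
```

```bash
python3 go.py 481.5 28.5 145
```

```text
tcp [511.  105.9 174.5] thY 1.788 tilt [-0.001 -0.    -1.   ] units dxyz [ 1.52 -2.31  0.98] f [ 0.45 -0.14 -2.23] open 47.2 clk 30.35
```

Call:
{"fn": "jog_arm", "kwargs": {"moves": [{"dx": 0.5,"dy": -0.8,"dz": 0.0,"rx": 0.0,"ry": 0.0,"rz": 0.0},{"dx": 0.5,"dy": -0.8,"dz": 0.3,"rx": 0.0,"ry": 0.0,"rz": 0.0},{"dx": 0.4,"dy": -0.5,"dz": 0.4,"rx": 0.0,"ry": 0.0,"rz": 0.0},{"dx": 0.0,"dy": 0.0,"dz": 0.3,"rx": 0.0,"ry": 0.0,"rz": 0.0},{"dx": 0.0,"dy": 0.0,"dz": 0.0,"rx": 0.0,"ry": 0.0,"rz": 0.0},{"dx": 0.0,"dy": 0.0,"dz": 0.0,"rx": 0.0,"ry": 0.0,"rz": 0.0}]}}

```text
clock: 30.95
tcp_pos: [485.2, 38.3, 144.7]
orientation: [-0.109, 0.994, 0.001, 0.001]
ft_force: [-0.0, 0.3, -3.0]
opening: 47.6
grip_force: 42.4
```

```bash
python3 ft.py; python3 go.py 482 28.5 115
```

```text
F [-0.13  0.31 -3.27] [0.46 0.55 0.55] P [485.2  38.  145. ] [0.2 0.4 0.1]
tcp [485.   37.4 144.9] thY 1.789 tilt [ 0.001  0.    -1.   ] units dxyz [ 0.16 -0.27  1.  ] f [-0.61  0.21 -4.12] open 47.7 clk 31.25
```

Call:
{"fn": "jog_arm", "kwargs": {"moves": [{"dx": 0.13,"dy": -0.27,"dz": 0.4,"rx": 0.0,"ry": 0.0,"rz": 0.0},{"dx": 0.0,"dy": 0.0,"dz": 0.3,"rx": 0.0,"ry": 0.0,"rz": 0.0},{"dx": 0.0,"dy": 0.0,"dz": 0.3,"rx": 0.0,"ry": 0.0,"rz": 0.0},{"dx": 0.0,"dy": 0.0,"dz": 0.0,"rx": 0.0,"ry": 0.0,"rz": 0.0},{"dx": 0.0,"dy": 0.0,"dz": 0.0,"rx": 0.0,"ry": 0.0,"rz": 0.0}]}}

```text
clock: 31.75
tcp_pos: [482.6, 28.7, 114.4]
orientation: [-0.109, 0.994, 0.0, -0.0]
ft_force: [-0.2, -0.2, -2.4]
opening: 47.5
grip_force: 42.4
```

Call:
{"fn": "jog_arm", "kwargs": {"moves": [{"dx": 0.0,"dy": 0.0,"dz": 0.0,"rx": 0.0,"ry": 0.0,"rz": 0.0},{"dx": 0.0,"dy": 0.0,"dz": 0.0,"rx": 0.0,"ry": 0.0,"rz": 0.0},{"dx": 0.0,"dy": 0.0,"dz": 0.0,"rx": 0.0,"ry": 0.0,"rz": 0.0},{"dx": 0.0,"dy": 0.0,"dz": 0.0,"rx": 0.0,"ry": 0.0,"rz": 0.0},{"dx": 0.0,"dy": 0.0,"dz": 0.0,"rx": 0.0,"ry": 0.0,"rz": 0.0}], "jaw": 1}}

```text
clock: 32.25
tcp_pos: [482.7, 28.2, 114.8]
orientation: [-0.108, 0.994, 0.0, 0.0]
ft_force: [0.1, 0.1, -0.7]
opening: 85.4
grip_force: 0.0
```

Call:
{"fn": "jog_arm", "kwargs": {"moves": [{"dx": 0.0,"dy": 0.0,"dz": -0.5,"rx": 0.0,"ry": 0.0,"rz": 0.0},{"dx": 0.0,"dy": 0.0,"dz": -0.8,"rx": 0.0,"ry": 0.0,"rz": 0.0},{"dx": 0.0,"dy": 0.0,"dz": -0.8,"rx": 0.0,"ry": 0.0,"rz": 0.0},{"dx": 0.0,"dy": 0.8,"dz": -0.8,"rx": 0.0,"ry": 0.0,"rz": 0.0},{"dx": 0.0,"dy": 1.0,"dz": 0.0,"rx": 0.0,"ry": 0.0,"rz": 0.0},{"dx": 0.0,"dy": 1.0,"dz": 0.0,"rx": 0.0,"ry": 0.0,"rz": 0.0},{"dx": 0.0,"dy": 1.0,"dz": 0.0,"rx": 0.0,"ry": 0.0,"rz": 0.0},{"dx": 0.0,"dy": 1.0,"dz": 0.0,"rx": 0.0,"ry": 0.0,"rz": 0.0},{"dx": 0.0,"dy": 1.0,"dz": 0.0,"rx": 0.0,"ry": 0.0,"rz": 0.0},{"dx": 0.0,"dy": 0.0,"dz": 0.0,"rx": 0.0,"ry": 0.0,"rz": 0.0}]}}

```text
clock: 33.25
tcp_pos: [443.9, 203.5, 202.2]
orientation: [-0.112, 0.994, 0.002, 0.001]
ft_force: [-0.8, -0.1, 0.4]
opening: 85.2
grip_force: 0.0
```

```bash
python3 ft.py; cat > weigh.py <<'E'
from h import *
def strap(c,x0,y0,x1,y1,red):
    """centre of the strap: the light low-saturation blob inside the block's convex hull"""
    im=c['image'][y0:y1,x0:x1]; S,V=cv2.split(cv2.cvtColor(im,cv2.COLOR_RGB2HSV))[1:]
    m=((S>110)&(V<170)).astype(np.uint8)
    k=np.vstack([q for q in cv2.findContours(m,cv2.RETR_EXTERNAL,cv2.CHAIN_APPROX_NONE)[0] if cv2.contourArea(q)>25])
    h=np.zeros_like(m); cv2.fillConvexPoly(h,cv2.convexHull(k),1)
    h=cv2.erode(h,np.ones((3,3),np.uint8)); q=np.argwhere((h>0)&(S<70))[:,::-1]
    return q.mean(0)+[x0,y0],len(q)
t=snap('top');s=snap('scene')
a,na=strap(t,240,215,274,262,1); b,nb=strap(s,267,160,298,203,1)
print('strap px',a,na,b,nb)
f=lambda z:(ray(t,[a],z)[0],ray(s,[b],z)[0])
zs=np.arange(95,155,.25); d=[np.hypot(*(f(z)[0]-f(z)[1])[:2]) for z in zs]; i=int(np.argmin(d))
print('strap z',zs[i],'miss',d[i],'at',f(zs[i])[0].round(1),'sink',150-zs[i])
cv2.imwrite('pics/w2.png',np.hstack([cv2.resize(t['image'][195:280,215:300,::-1],(390,390),interpolation=cv2.INTER_CUBIC),cv2.resize(s['image'][145:230,240:325,::-1],(390,390),interpolation=cv2.INTER_CUBIC)]))
E
python3 weigh.py
```

```text
F [ 0.24 -0.27 -0.23] [0.43 0.77 0.48] P [445.  197.6 201.5] [0.3 1.4 0.1]
strap px [255.93048128 234.46524064] 187 [283.8041958  174.44755245] 143
strap z 133.0 miss 7.3370882163068 at [481.1  28.4 133. ] sink 17.0
```

View pics/w2.png

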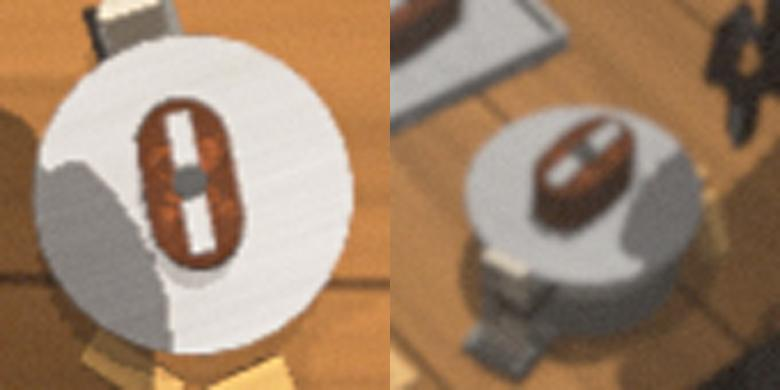

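The block is flat at the pan centre (top crop button at (190,182)). The pan edge gives a sink of about 31-36 mm and the wrist force agrees at about 330 g, so c goes in the tray.

Call:
{"fn": "jog_arm", "kwargs": {"moves": [{"dx": 0.0,"dy": -1.0,"dz": 0.0,"rx": 0.0,"ry": 0.0,"rz": 0.0},{"dx": 0.0,"dy": -1.0,"dz": 0.0,"rx": 0.0,"ry": 0.0,"rz": 0.0},{"dx": 0.0,"dy": -1.0,"dz": 0.0,"rx": 0.0,"ry": 0.0,"rz": 0.0},{"dx": 0.0,"dy": -1.0,"dz": 0.0,"rx": 0.0,"ry": 0.0,"rz": 0.0},{"dx": 0.0,"dy": -1.0,"dz": 0.0,"rx": 0.0,"ry": 0.0,"rz": 0.0},{"dx": 0.0,"dy": -0.75,"dz": 0.0,"rx": 0.0,"ry": 0.0,"rz": 0.0},{"dx": 0.0,"dy": 0.0,"dz": 0.0,"rx": 0.0,"ry": 0.0,"rz": 0.0},{"dx": 0.0,"dy": 0.0,"dz": 0.0,"rx": 0.0,"ry": 0.0,"rz": 0.0}]}}

```text
clock: 34.45
tcp_pos: [482.2, 29.1, 201.6]
orientation: [-0.107, 0.994, 0.0, 0.0]
ft_force: [0.1, 1.3, 1.0]
opening: 85.4
grip_force: 0.0
```

```bash
python3 go.py 482 28.5 84
```

```text
tcp [482.2  29.1 201.6] thY 1.786 tilt [ 0.  0. -1.] units dxyz [ 0.01 -0.02  3.92] f [0.14 1.27 1.05] open 85.4 clk 34.45
```

Call:
{"fn": "jog_arm", "kwargs": {"moves": [{"dx": 0.0,"dy": 0.0,"dz": 0.8,"rx": 0.0,"ry": 0.0,"rz": 0.0},{"dx": 0.0,"dy": 0.0,"dz": 0.8,"rx": 0.0,"ry": 0.0,"rz": 0.0},{"dx": 0.0,"dy": 0.0,"dz": 0.8,"rx": 0.0,"ry": 0.0,"rz": 0.0},{"dx": 0.0,"dy": 0.0,"dz": 0.8,"rx": 0.0,"ry": 0.0,"rz": 0.0},{"dx": 0.0,"dy": 0.0,"dz": 0.5,"rx": 0.0,"ry": 0.0,"rz": 0.0},{"dx": 0.0,"dy": 0.0,"dz": 0.2,"rx": 0.0,"ry": 0.0,"rz": 0.0},{"dx": 0.0,"dy": 0.0,"dz": 0.0,"rx": 0.0,"ry": 0.0,"rz": 0.0}]}}

```text
clock: 35.15
tcp_pos: [481.8, 30.7, 84.2]
orientation: [-0.109, 0.994, 0.0, -0.001]
ft_force: [-0.3, -0.2, -0.1]
opening: 85.3
grip_force: 0.0
```

Call:
{"fn": "jog_arm", "kwargs": {"moves": [{"dx": 0.0,"dy": 0.0,"dz": 0.0,"rx": 0.0,"ry": 0.0,"rz": 0.0},{"dx": 0.0,"dy": 0.0,"dz": 0.0,"rx": 0.0,"ry": 0.0,"rz": 0.0},{"dx": 0.0,"dy": 0.0,"dz": 0.0,"rx": 0.0,"ry": 0.0,"rz": 0.0},{"dx": 0.0,"dy": 0.0,"dz": 0.0,"rx": 0.0,"ry": 0.0,"rz": 0.0},{"dx": 0.0,"dy": 0.0,"dz": 0.0,"rx": 0.0,"ry": 0.0,"rz": 0.0}], "jaw": -1}}

```text
clock: 35.65
tcp_pos: [482.8, 29.6, 84.9]
orientation: [-0.108, 0.994, 0.0, 0.001]
ft_force: [1.2, -0.7, 0.4]
opening: 47.5
grip_force: 49.5
```

Call:
{"fn": "jog_arm", "kwargs": {"moves": [{"dx": 0.0,"dy": 0.0,"dz": -0.6,"rx": 0.0,"ry": 0.0,"rz": 0.0},{"dx": 0.0,"dy": 0.0,"dz": -1.0,"rx": 0.0,"ry": 0.0,"rz": 0.0},{"dx": 0.0,"dy": 0.0,"dz": -1.0,"rx": 0.0,"ry": 0.0,"rz": 0.0},{"dx": 0.0,"dy": 0.0,"dz": -0.8,"rx": 0.0,"ry": 0.0,"rz": 0.0},{"dx": -0.3,"dy": -1.0,"dz": 0.0,"rx": 0.0,"ry": 0.0,"rz": 0.0},{"dx": -0.3,"dy": -1.0,"dz": 0.0,"rx": 0.0,"ry": 0.0,"rz": 0.0},{"dx": -0.4,"dy": -1.0,"dz": 0.0,"rx": 0.0,"ry": 0.0,"rz": 0.0},{"dx": -0.4,"dy": -1.0,"dz": 0.0,"rx": 0.0,"ry": 0.0,"rz": 0.0},{"dx": -0.4,"dy": -1.0,"dz": 0.0,"rx": 0.0,"ry": 0.0,"rz": 0.0},{"dx": -0.4,"dy": -1.0,"dz": 0.0,"rx": 0.0,"ry": 0.0,"rz": 0.0}]}}

```text
clock: 36.65
tcp_pos: [584.9, -133.3, 185.8]
orientation: [-0.108, 0.994, 0.0, -0.001]
ft_force: [0.3, 0.8, -3.1]
opening: 47.2
grip_force: 49.1
```

```bash
python3 ft.py;python3 go.py 540 -335 25
```

```text
F [ 0.53 -0.83 -3.61] [2.29 2.27 0.3 ] P [ 585.5 -134.8  185.6] [1.4 3.6 0.3]
tcp [ 584.4 -130.7  186.1] thY 1.79 tilt [-0.002  0.001 -1.   ] units dxyz [ 2.91 -6.34  5.36] f [ 0.13  0.99 -3.09] open 47.4 clk 36.95
```

Call:
{"fn": "jog_arm", "kwargs": {"moves": [{"dx": 0.45,"dy": -1.0,"dz": 0.0,"rx": 0.0,"ry": 0.0,"rz": 0.0},{"dx": 0.45,"dy": -1.0,"dz": 0.0,"rx": 0.0,"ry": 0.0,"rz": 0.0},{"dx": 0.5,"dy": -1.0,"dz": 0.0,"rx": 0.0,"ry": 0.0,"rz": 0.0},{"dx": 0.5,"dy": -1.0,"dz": 0.0,"rx": 0.0,"ry": 0.0,"rz": 0.0},{"dx": 0.5,"dy": -1.0,"dz": 0.5,"rx": 0.0,"ry": 0.0,"rz": 0.0},{"dx": 0.5,"dy": -1.0,"dz": 0.8,"rx": 0.0,"ry": 0.0,"rz": 0.0},{"dx": 0.0,"dy": -0.3,"dz": 0.9,"rx": 0.0,"ry": 0.0,"rz": 0.0},{"dx": 0.0,"dy": 0.0,"dz": 0.9,"rx": 0.0,"ry": 0.0,"rz": 0.0},{"dx": 0.0,"dy": 0.0,"dz": 0.9,"rx": 0.0,"ry": 0.0,"rz": 0.0},{"dx": 0.0,"dy": 0.0,"dz": 0.5,"rx": 0.0,"ry": 0.0,"rz": 0.0}]}}

```text
clock: 37.95
tcp_pos: [539.9, -333.3, 49.4]
orientation: [-0.109, 0.994, 0.001, -0.002]
ft_force: [0.2, 0.4, -2.5]
opening: 47.4
grip_force: 49.0
```

Call:
{"fn": "jog_arm", "kwargs": {"moves": [{"dx": 0.0,"dy": 0.0,"dz": 0.4,"rx": 0.0,"ry": 0.0,"rz": 0.0},{"dx": 0.0,"dy": 0.0,"dz": 0.2,"rx": 0.0,"ry": 0.0,"rz": 0.0},{"dx": 0.0,"dy": 0.0,"dz": 0.0,"rx": 0.0,"ry": 0.0,"rz": 0.0},{"dx": 0.0,"dy": 0.0,"dz": 0.0,"rx": 0.0,"ry": 0.0,"rz": 0.0}]}}

```text
clock: 38.35
tcp_pos: [542.0, -335.4, 34.5]
orientation: [-0.108, 0.994, -0.0, 0.001]
ft_force: [0.4, 0.1, -3.1]
opening: 47.1
grip_force: 49.0
```

Call:
{"fn": "jog_arm", "kwargs": {"moves": [{"dx": 0.0,"dy": 0.0,"dz": 0.3,"rx": 0.0,"ry": 0.0,"rz": 0.0},{"dx": 0.0,"dy": 0.0,"dz": 0.1,"rx": 0.0,"ry": 0.0,"rz": 0.0},{"dx": 0.0,"dy": 0.0,"dz": 0.06,"rx": 0.0,"ry": 0.0,"rz": 0.0},{"dx": 0.0,"dy": 0.0,"dz": 0.0,"rx": 0.0,"ry": 0.0,"rz": 0.0},{"dx": 0.0,"dy": 0.0,"dz": 0.0,"rx": 0.0,"ry": 0.0,"rz": 0.0}]}}

```text
clock: 38.85
tcp_pos: [541.3, -335.2, 19.8]
orientation: [-0.108, 0.994, 0.0, 0.0]
ft_force: [0.1, 0.3, -2.7]
opening: 47.2
grip_force: 49.1
```

Call:
{"fn": "jog_arm", "kwargs": {"moves": [{"dx": 0.0,"dy": 0.0,"dz": 0.05,"rx": 0.0,"ry": 0.0,"rz": 0.0},{"dx": 0.0,"dy": 0.0,"dz": 0.04,"rx": 0.0,"ry": 0.0,"rz": 0.0},{"dx": 0.0,"dy": 0.0,"dz": 0.0,"rx": 0.0,"ry": 0.0,"rz": 0.0},{"dx": 0.0,"dy": 0.0,"dz": 0.0,"rx": 0.0,"ry": 0.0,"rz": 0.0}]}}

```text
clock: 39.25
tcp_pos: [541.4, -335.3, 17.5]
orientation: [-0.108, 0.994, -0.0, 0.0]
ft_force: [-1.8, -0.2, 1.0]
opening: 47.2
grip_force: 49.6
```

Call:
{"fn": "jog_arm", "kwargs": {"moves": [{"dx": 0.0,"dy": 0.0,"dz": 0.0,"rx": 0.0,"ry": 0.0,"rz": 0.0},{"dx": 0.0,"dy": 0.0,"dz": 0.0,"rx": 0.0,"ry": 0.0,"rz": 0.0},{"dx": 0.0,"dy": 0.0,"dz": 0.0,"rx": 0.0,"ry": 0.0,"rz": 0.0},{"dx": 0.0,"dy": 0.0,"dz": 0.0,"rx": 0.0,"ry": 0.0,"rz": 0.0},{"dx": 0.0,"dy": 0.0,"dz": -0.8,"rx": 0.0,"ry": 0.0,"rz": 0.0},{"dx": 0.0,"dy": 0.0,"dz": -1.0,"rx": 0.0,"ry": 0.0,"rz": 0.0},{"dx": 0.0,"dy": 0.0,"dz": -1.0,"rx": 0.0,"ry": 0.0,"rz": 0.0},{"dx": 0.0,"dy": 0.0,"dz": -1.0,"rx": 0.0,"ry": 0.0,"rz": 0.0},{"dx": 0.0,"dy": 0.0,"dz": -1.0,"rx": 0.0,"ry": 0.0,"rz": 0.0},{"dx": 0.0,"dy": 0.5,"dz": -0.8,"rx": 0.0,"ry": 0.0,"rz": 0.0}], "jaw": 1}}

```text
clock: 40.25
tcp_pos: [538.3, -323.0, 186.8]
orientation: [-0.107, 0.994, -0.001, 0.001]
ft_force: [-0.5, -0.1, 0.3]
opening: 85.1
grip_force: 0.0
```

```bash
python3 look.py; python3 go.py 565 386 185 1.5
```

```text
mat blocks [(388, 178, 37, 18, np.float64(0.039), [197.0, 274.0]), (590, 191, 56, 26, np.float64(0.042), [196.0, 195.0]), (572, 386, 94, 72, np.float64(0.089), [117.0, 200.0])]
mat straps [(564, 385, 53, 14, np.float64(-0.045), [120.0, 204.0])]
tray blocks [(435, -265, 75, 15, np.float64(0.133), [373.0, 258.0]), (436, -231, 99, 31, np.float64(0.262), [360.0, 258.0]), (532, -325, 75, 21, np.float64(0.279), [395.0, 220.0])]
tcp [ 540.3 -318.6  190.7] thY 1.789 tilt [ 0.007 -0.001 -1.   ] units dxyz [-5.89 22.75  0.17] f [0.08 2.2  2.34] open 85.6 clk 40.3
rz units 2.89
```

Call:
{"fn": "jog_arm", "kwargs": {"moves": [{"dx": -0.25,"dy": 1.0,"dz": 0.0,"rx": 0.0,"ry": 0.0,"rz": 0.0},{"dx": -0.25,"dy": 1.0,"dz": 0.0,"rx": 0.0,"ry": 0.0,"rz": 0.0},{"dx": -0.25,"dy": 1.0,"dz": 0.0,"rx": 0.0,"ry": 0.0,"rz": 0.0},{"dx": -0.25,"dy": 1.0,"dz": 0.0,"rx": 0.0,"ry": 0.0,"rz": 0.0},{"dx": -0.25,"dy": 1.0,"dz": 0.0,"rx": 0.0,"ry": 0.0,"rz": 0.0},{"dx": -0.25,"dy": 1.0,"dz": 0.0,"rx": 0.0,"ry": 0.0,"rz": 0.0},{"dx": -0.25,"dy": 1.0,"dz": 0.0,"rx": 0.0,"ry": 0.0,"rz": 0.0},{"dx": -0.25,"dy": 1.0,"dz": 0.0,"rx": 0.0,"ry": 0.0,"rz": 0.0},{"dx": -0.25,"dy": 1.0,"dz": 0.0,"rx": 0.0,"ry": 0.0,"rz": 0.0},{"dx": -0.25,"dy": 1.0,"dz": 0.0,"rx": 0.0,"ry": 0.0,"rz": 0.0}]}}

```text
clock: 41.3
tcp_pos: [546.5, -10.1, 185.1]
orientation: [-0.109, 0.994, 0.0, 0.0]
ft_force: [0.0, -0.0, -0.1]
opening: 85.1
grip_force: 0.0
```

Call:
{"fn": "jog_arm", "kwargs": {"moves": [{"dx": -0.25,"dy": 1.0,"dz": 0.0,"rx": 0.0,"ry": 0.0,"rz": 0.0},{"dx": -0.25,"dy": 1.0,"dz": 0.0,"rx": 0.0,"ry": 0.0,"rz": 0.0},{"dx": -0.25,"dy": 1.0,"dz": 0.0,"rx": 0.0,"ry": 0.0,"rz": 0.0},{"dx": -0.25,"dy": 1.0,"dz": 0.0,"rx": 0.0,"ry": 0.0,"rz": 0.0},{"dx": -0.25,"dy": 1.0,"dz": 0.0,"rx": 0.0,"ry": 0.0,"rz": 0.0},{"dx": -0.25,"dy": 1.0,"dz": 0.0,"rx": 0.0,"ry": 0.0,"rz": 0.0},{"dx": -0.25,"dy": 1.0,"dz": 0.0,"rx": 0.0,"ry": 0.0,"rz": 0.0},{"dx": -0.25,"dy": 1.0,"dz": 0.0,"rx": 0.0,"ry": 0.0,"rz": 0.0},{"dx": -0.25,"dy": 1.0,"dz": 0.0,"rx": 0.0,"ry": 0.0,"rz": 0.0},{"dx": -0.25,"dy": 1.0,"dz": 0.0,"rx": 0.0,"ry": 0.0,"rz": 0.0}]}}

```text
clock: 42.3
tcp_pos: [554.9, 299.0, 184.9]
orientation: [-0.109, 0.994, -0.0, -0.0]
ft_force: [0.3, 0.5, -0.2]
opening: 85.4
grip_force: 0.0
```

Call:
{"fn": "jog_arm", "kwargs": {"moves": [{"dx": -0.3,"dy": 0.9,"dz": 0.0,"rx": 0.0,"ry": 0.0,"rz": 1.0},{"dx": 0.0,"dy": 0.9,"dz": 0.0,"rx": 0.0,"ry": 0.0,"rz": 1.0},{"dx": 0.0,"dy": 0.5,"dz": 0.0,"rx": 0.0,"ry": 0.0,"rz": 1.0},{"dx": 0.0,"dy": 0.0,"dz": 0.0,"rx": 0.0,"ry": 0.0,"rz": 0.0},{"dx": 0.0,"dy": 0.0,"dz": 0.0,"rx": 0.0,"ry": 0.0,"rz": 0.0},{"dx": 0.0,"dy": 0.0,"dz": 0.0,"rx": 0.0,"ry": 0.0,"rz": 0.0}]}}

```text
clock: 42.9
tcp_pos: [555.3, 365.6, 184.9]
orientation: [0.041, 0.999, -0.001, 0.0]
ft_force: [0.4, 0.2, -0.3]
opening: 85.5
grip_force: 0.0
```

```bash
python3 go.py 566 386.5 11 1.49; python3 ft.py
```

```text
tcp [555.3 365.6 184.9] thY 1.488 tilt [ 0.    -0.002 -1.   ] units dxyz [-0.3   0.73  5.79] f [ 0.42  0.23 -0.35] open 85.5 clk 42.9
rz units -0.02
F [-0.02 -0.13  0.24] [0.32 0.43 0.33] P [555.2 366.4 185.1] [0.2 0.5 0.1]
```

Call:
{"fn": "jog_arm", "kwargs": {"moves": [{"dx": -0.3,"dy": 0.7,"dz": 0.8,"rx": 0.0,"ry": 0.0,"rz": 0.0},{"dx": 0.0,"dy": 0.0,"dz": 1.0,"rx": 0.0,"ry": 0.0,"rz": 0.0},{"dx": 0.0,"dy": 0.0,"dz": 1.0,"rx": 0.0,"ry": 0.0,"rz": 0.0},{"dx": 0.0,"dy": 0.0,"dz": 1.0,"rx": 0.0,"ry": 0.0,"rz": 0.0},{"dx": 0.0,"dy": 0.0,"dz": 1.0,"rx": 0.0,"ry": 0.0,"rz": 0.0},{"dx": 0.0,"dy": 0.0,"dz": 0.6,"rx": 0.0,"ry": 0.0,"rz": 0.0},{"dx": 0.0,"dy": 0.0,"dz": 0.4,"rx": 0.0,"ry": 0.0,"rz": 0.0},{"dx": 0.0,"dy": 0.0,"dz": 0.0,"rx": 0.0,"ry": 0.0,"rz": 0.0}]}}

```text
clock: 44.0
tcp_pos: [564.8, 387.4, 9.8]
orientation: [0.041, 0.999, -0.001, -0.001]
ft_force: [-0.5, -0.4, 0.1]
opening: 85.1
grip_force: 0.0
```

Call:
{"fn": "jog_arm", "kwargs": {"moves": [{"dx": 0.0,"dy": 0.0,"dz": 0.0,"rx": 0.0,"ry": 0.0,"rz": 0.0},{"dx": 0.0,"dy": 0.0,"dz": 0.0,"rx": 0.0,"ry": 0.0,"rz": 0.0},{"dx": 0.0,"dy": 0.0,"dz": 0.0,"rx": 0.0,"ry": 0.0,"rz": 0.0},{"dx": 0.0,"dy": 0.0,"dz": 0.0,"rx": 0.0,"ry": 0.0,"rz": 0.0},{"dx": 0.0,"dy": 0.0,"dz": 0.0,"rx": 0.0,"ry": 0.0,"rz": 0.0}], "jaw": -1}}

```text
clock: 44.5
tcp_pos: [566.3, 388.2, 12.6]
orientation: [0.042, 0.999, 0.0, 0.001]
ft_force: [-1.0, -1.0, 6.8]
opening: 43.3
grip_force: 42.9
```

Call:
{"fn": "jog_arm", "kwargs": {"moves": [{"dx": 0.0,"dy": 0.0,"dz": -0.6,"rx": 0.0,"ry": 0.0,"rz": 0.0},{"dx": 0.0,"dy": 0.0,"dz": -1.0,"rx": 0.0,"ry": 0.0,"rz": 0.0},{"dx": 0.0,"dy": 0.0,"dz": -1.0,"rx": 0.0,"ry": 0.0,"rz": 0.0},{"dx": 0.0,"dy": 0.0,"dz": -1.0,"rx": 0.0,"ry": 0.0,"rz": 0.0},{"dx": 0.0,"dy": 0.0,"dz": -1.0,"rx": 0.0,"ry": 0.0,"rz": 0.0},{"dx": 0.1,"dy": -0.5,"dz": -0.9,"rx": 0.0,"ry": 0.0,"rz": 0.0},{"dx": 0.3,"dy": -1.0,"dz": 0.0,"rx": 0.0,"ry": 0.0,"rz": 0.0},{"dx": 0.3,"dy": -1.0,"dz": 0.0,"rx": 0.0,"ry": 0.0,"rz": 0.0},{"dx": 0.3,"dy": -1.0,"dz": 0.0,"rx": 0.0,"ry": 0.0,"rz": 0.0},{"dx": 0.3,"dy": -1.0,"dz": 0.0,"rx": 0.0,"ry": 0.0,"rz": 0.0}]}}

```text
clock: 45.5
tcp_pos: [514.5, 255.3, 176.9]
orientation: [0.041, 0.999, -0.0, 0.0]
ft_force: [0.6, -0.2, -2.7]
opening: 43.8
grip_force: 41.9
```

```bash
python3 ft.py; python3 go.py 482 28.5 145
```

```text
F [-0.27 -0.72 -3.57] [1.74 2.51 0.39] P [514.6 253.7 176.6] [1.3 4.  0.3]
tcp [515.8 258.1 176.8] thY 1.489 tilt [ 0.001  0.002 -1.   ] units dxyz [ 0.5  -7.72  1.04] f [ 0.28 -0.41 -3.82] open 43.5 clk 45.8
```

Call:
{"fn": "jog_arm", "kwargs": {"moves": [{"dx": 0.05,"dy": -1.0,"dz": 0.0,"rx": 0.0,"ry": 0.0,"rz": 0.0},{"dx": 0.05,"dy": -1.0,"dz": 0.0,"rx": 0.0,"ry": 0.0,"rz": 0.0},{"dx": 0.05,"dy": -1.0,"dz": 0.0,"rx": 0.0,"ry": 0.0,"rz": 0.0},{"dx": 0.05,"dy": -1.0,"dz": 0.0,"rx": 0.0,"ry": 0.0,"rz": 0.0},{"dx": 0.05,"dy": -1.0,"dz": 0.0,"rx": 0.0,"ry": 0.0,"rz": 0.0},{"dx": 0.05,"dy": -1.0,"dz": 0.3,"rx": 0.0,"ry": 0.0,"rz": 0.0},{"dx": 0.05,"dy": -0.8,"dz": 0.4,"rx": 0.0,"ry": 0.0,"rz": 0.0},{"dx": 0.05,"dy": -0.6,"dz": 0.3,"rx": 0.0,"ry": 0.0,"rz": 0.0},{"dx": 0.0,"dy": 0.0,"dz": 0.0,"rx": 0.0,"ry": 0.0,"rz": 0.0},{"dx": 0.0,"dy": 0.0,"dz": 0.0,"rx": 0.0,"ry": 0.0,"rz": 0.0}]}}

```text
clock: 46.8
tcp_pos: [486.1, 37.9, 146.3]
orientation: [0.041, 0.999, 0.001, 0.001]
ft_force: [-0.1, 0.1, -3.0]
opening: 43.6
grip_force: 42.2
```

```bash
python3 ft.py; python3 go.py 482 28.5 115
```

```text
F [ 0.11 -0.27 -3.29] [0.3  0.24 0.38] P [486.   38.2 146.6] [0.3 0.4 0.1]
tcp [485.5  37.5 146.4] thY 1.49 tilt [ 0.001  0.001 -1.   ] units dxyz [ 0.09 -0.31  1.05] f [ 0.11 -0.17 -3.2 ] open 43.4 clk 47.1
```

Call:
{"fn": "jog_arm", "kwargs": {"moves": [{"dx": 0.11,"dy": -0.31,"dz": 0.4,"rx": 0.0,"ry": 0.0,"rz": 0.0},{"dx": 0.0,"dy": 0.0,"dz": 0.35,"rx": 0.0,"ry": 0.0,"rz": 0.0},{"dx": 0.0,"dy": 0.0,"dz": 0.3,"rx": 0.0,"ry": 0.0,"rz": 0.0},{"dx": 0.0,"dy": 0.0,"dz": 0.0,"rx": 0.0,"ry": 0.0,"rz": 0.0},{"dx": 0.0,"dy": 0.0,"dz": 0.0,"rx": 0.0,"ry": 0.0,"rz": 0.0}]}}

```text
clock: 47.6
tcp_pos: [481.2, 28.0, 114.4]
orientation: [0.041, 0.999, 0.0, -0.0]
ft_force: [-0.9, 1.3, -3.3]
opening: 43.6
grip_force: 42.2
```

Call:
{"fn": "jog_arm", "kwargs": {"moves": [{"dx": 0.0,"dy": 0.0,"dz": 0.0,"rx": 0.0,"ry": 0.0,"rz": 0.0},{"dx": 0.0,"dy": 0.0,"dz": 0.0,"rx": 0.0,"ry": 0.0,"rz": 0.0},{"dx": 0.0,"dy": 0.0,"dz": 0.0,"rx": 0.0,"ry": 0.0,"rz": 0.0},{"dx": 0.0,"dy": 0.0,"dz": 0.0,"rx": 0.0,"ry": 0.0,"rz": 0.0},{"dx": 0.0,"dy": 0.0,"dz": 0.0,"rx": 0.0,"ry": 0.0,"rz": 0.0}], "jaw": 1}}

```text
clock: 48.1
tcp_pos: [481.2, 27.4, 114.8]
orientation: [0.041, 0.999, 0.0, 0.0]
ft_force: [-0.0, -0.3, 0.3]
opening: 85.2
grip_force: 0.0
```

Call:
{"fn": "jog_arm", "kwargs": {"moves": [{"dx": 0.0,"dy": 0.0,"dz": -0.5,"rx": 0.0,"ry": 0.0,"rz": 0.0},{"dx": 0.0,"dy": 0.0,"dz": -0.8,"rx": 0.0,"ry": 0.0,"rz": 0.0},{"dx": 0.0,"dy": 0.0,"dz": -0.8,"rx": 0.0,"ry": 0.0,"rz": 0.0},{"dx": 0.0,"dy": 0.8,"dz": -0.8,"rx": 0.0,"ry": 0.0,"rz": 0.0},{"dx": 0.0,"dy": 1.0,"dz": 0.0,"rx": 0.0,"ry": 0.0,"rz": 0.0},{"dx": 0.0,"dy": 1.0,"dz": 0.0,"rx": 0.0,"ry": 0.0,"rz": 0.0},{"dx": 0.0,"dy": 1.0,"dz": 0.0,"rx": 0.0,"ry": 0.0,"rz": 0.0},{"dx": 0.0,"dy": 1.0,"dz": 0.0,"rx": 0.0,"ry": 0.0,"rz": 0.0},{"dx": 0.0,"dy": 1.0,"dz": 0.0,"rx": 0.0,"ry": 0.0,"rz": 0.0},{"dx": 0.0,"dy": 0.0,"dz": 0.0,"rx": 0.0,"ry": 0.0,"rz": 0.0}]}}

```text
clock: 49.1
tcp_pos: [495.2, 206.8, 202.1]
orientation: [0.038, 0.999, 0.003, 0.001]
ft_force: [-1.2, 0.6, 0.1]
opening: 85.0
grip_force: 0.0
```

```bash
python3 ft.py; python3 weigh.py; python3 go.py 482 28.5 84
```

```text
F [-0.17 -0.18 -0.17] [0.37 0.48 0.33] P [495.2 200.3 201.5] [0.2 1.6 0.1]
strap px [256.06       235.15333333] 150 [284.62091503 173.59477124] 153
strap z 135.5 miss 8.649560413412507 at [479.2  28.  135.5] sink 14.5
tcp [495.5 199.6 201.6] thY 1.486 tilt [-0.    -0.001 -1.   ] units dxyz [-0.03 -5.72  3.92] f [0.95 0.04 0.32] open 85.6 clk 49.5
```

View pics/w2.png

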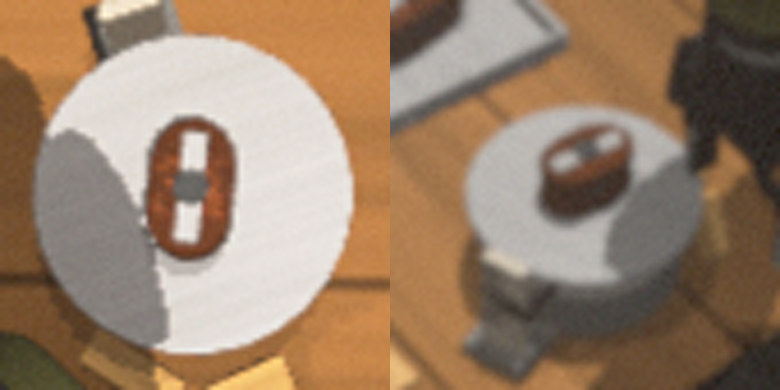

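Block d is flat at the pan centre (top crop button at (191,186)). The pan sits as low as with c, about 33 mm, and the wrist force says about 330 g, so d also goes in the tray.

Call:
{"fn": "jog_arm", "kwargs": {"moves": [{"dx": 0.0,"dy": -1.0,"dz": 0.0,"rx": 0.0,"ry": 0.0,"rz": 0.0},{"dx": 0.0,"dy": -1.0,"dz": 0.0,"rx": 0.0,"ry": 0.0,"rz": 0.0},{"dx": 0.0,"dy": -1.0,"dz": 0.0,"rx": 0.0,"ry": 0.0,"rz": 0.0},{"dx": 0.0,"dy": -1.0,"dz": 0.0,"rx": 0.0,"ry": 0.0,"rz": 0.0},{"dx": 0.0,"dy": -1.0,"dz": 0.0,"rx": 0.0,"ry": 0.0,"rz": 0.0},{"dx": 0.0,"dy": -0.75,"dz": 0.0,"rx": 0.0,"ry": 0.0,"rz": 0.0},{"dx": 0.0,"dy": 0.0,"dz": 0.0,"rx": 0.0,"ry": 0.0,"rz": 0.0},{"dx": 0.0,"dy": 0.0,"dz": 0.0,"rx": 0.0,"ry": 0.0,"rz": 0.0}]}}

```text
clock: 50.3
tcp_pos: [481.3, 28.4, 201.7]
orientation: [0.042, 0.999, 0.0, 0.0]
ft_force: [0.5, 0.9, -0.2]
opening: 85.3
grip_force: 0.0
```

```bash
python3 go.py 481.5 28 84
```

```text
tcp [481.3  28.4 201.7] thY 1.486 tilt [ 0.  0. -1.] units dxyz [-0.01 -0.02  3.92] f [ 0.54  0.89 -0.16] open 85.3 clk 50.3
```

Call:
{"fn": "jog_arm", "kwargs": {"moves": [{"dx": 0.0,"dy": 0.0,"dz": 0.8,"rx": 0.0,"ry": 0.0,"rz": 0.0},{"dx": 0.0,"dy": 0.0,"dz": 0.8,"rx": 0.0,"ry": 0.0,"rz": 0.0},{"dx": 0.0,"dy": 0.0,"dz": 0.8,"rx": 0.0,"ry": 0.0,"rz": 0.0},{"dx": 0.0,"dy": 0.0,"dz": 0.8,"rx": 0.0,"ry": 0.0,"rz": 0.0},{"dx": 0.0,"dy": 0.0,"dz": 0.5,"rx": 0.0,"ry": 0.0,"rz": 0.0},{"dx": 0.0,"dy": 0.0,"dz": 0.2,"rx": 0.0,"ry": 0.0,"rz": 0.0},{"dx": 0.0,"dy": 0.0,"dz": 0.0,"rx": 0.0,"ry": 0.0,"rz": 0.0}]}}

```text
clock: 51.0
tcp_pos: [481.1, 30.0, 84.1]
orientation: [0.04, 0.999, 0.0, -0.0]
ft_force: [-1.1, 0.2, -0.4]
opening: 85.6
grip_force: 0.0
```

Call:
{"fn": "jog_arm", "kwargs": {"moves": [{"dx": 0.0,"dy": 0.0,"dz": 0.0,"rx": 0.0,"ry": 0.0,"rz": 0.0},{"dx": 0.0,"dy": 0.0,"dz": 0.0,"rx": 0.0,"ry": 0.0,"rz": 0.0},{"dx": 0.0,"dy": 0.0,"dz": 0.0,"rx": 0.0,"ry": 0.0,"rz": 0.0},{"dx": 0.0,"dy": 0.0,"dz": 0.0,"rx": 0.0,"ry": 0.0,"rz": 0.0},{"dx": 0.0,"dy": 0.0,"dz": 0.0,"rx": 0.0,"ry": 0.0,"rz": 0.0}], "jaw": -1}}

```text
clock: 51.5
tcp_pos: [481.6, 28.8, 84.9]
orientation: [0.042, 0.999, 0.0, 0.001]
ft_force: [0.4, -0.5, 0.2]
opening: 43.5
grip_force: 49.2
```

Call:
{"fn": "jog_arm", "kwargs": {"moves": [{"dx": 0.0,"dy": 0.0,"dz": -0.6,"rx": 0.0,"ry": 0.0,"rz": 0.0},{"dx": 0.0,"dy": 0.0,"dz": -1.0,"rx": 0.0,"ry": 0.0,"rz": 0.0},{"dx": 0.0,"dy": 0.0,"dz": -1.0,"rx": 0.0,"ry": 0.0,"rz": 0.0},{"dx": 0.0,"dy": 0.0,"dz": -0.8,"rx": 0.0,"ry": 0.0,"rz": 0.0},{"dx": 0.15,"dy": -1.0,"dz": 0.0,"rx": 0.0,"ry": 0.0,"rz": 0.0},{"dx": 0.15,"dy": -1.0,"dz": 0.0,"rx": 0.0,"ry": 0.0,"rz": 0.0},{"dx": 0.15,"dy": -1.0,"dz": 0.0,"rx": 0.0,"ry": 0.0,"rz": 0.0},{"dx": 0.15,"dy": -1.0,"dz": 0.0,"rx": 0.0,"ry": 0.0,"rz": 0.0},{"dx": 0.1,"dy": -1.0,"dz": 0.0,"rx": 0.0,"ry": 0.0,"rz": 0.0},{"dx": 0.1,"dy": -1.0,"dz": 0.0,"rx": 0.0,"ry": 0.0,"rz": 0.0}]}}

```text
clock: 52.5
tcp_pos: [441.2, -149.7, 186.3]
orientation: [0.041, 0.999, 0.0, -0.001]
ft_force: [0.4, -0.6, -2.9]
opening: 43.2
grip_force: 48.9
```

```bash
python3 ft.py;python3 go.py 440 -360 25
```

```text
F [-0.07 -0.48 -3.76] [0.6  2.12 0.26] P [ 440.9 -151.   186.1] [1.2 3.2 0.3]
tcp [ 442.4 -147.4  186.5] thY 1.489 tilt [-0.     0.001 -1.   ] units dxyz [-0.5  -7.07  5.38] f [ 0.29 -0.26 -3.55] open 43.5 clk 52.8
```

Call:
{"fn": "jog_arm", "kwargs": {"moves": [{"dx": -0.1,"dy": -1.0,"dz": 0.0,"rx": 0.0,"ry": 0.0,"rz": 0.0},{"dx": -0.1,"dy": -1.0,"dz": 0.0,"rx": 0.0,"ry": 0.0,"rz": 0.0},{"dx": -0.1,"dy": -1.0,"dz": 0.0,"rx": 0.0,"ry": 0.0,"rz": 0.0},{"dx": -0.1,"dy": -1.0,"dz": 0.0,"rx": 0.0,"ry": 0.0,"rz": 0.0},{"dx": -0.1,"dy": -1.0,"dz": 0.0,"rx": 0.0,"ry": 0.0,"rz": 0.0},{"dx": 0.0,"dy": -1.0,"dz": 0.0,"rx": 0.0,"ry": 0.0,"rz": 0.0},{"dx": 0.0,"dy": -0.9,"dz": 0.8,"rx": 0.0,"ry": 0.0,"rz": 0.0},{"dx": 0.0,"dy": 0.0,"dz": 0.9,"rx": 0.0,"ry": 0.0,"rz": 0.0},{"dx": 0.0,"dy": 0.0,"dz": 0.9,"rx": 0.0,"ry": 0.0,"rz": 0.0},{"dx": 0.0,"dy": 0.0,"dz": 0.9,"rx": 0.0,"ry": 0.0,"rz": 0.0}]}}

```text
clock: 53.8
tcp_pos: [441.0, -354.7, 80.4]
orientation: [0.04, 0.999, 0.001, 0.0]
ft_force: [0.4, 0.1, -3.6]
opening: 43.7
grip_force: 48.8
```

Call:
{"fn": "jog_arm", "kwargs": {"moves": [{"dx": 0.0,"dy": 0.0,"dz": 0.8,"rx": 0.0,"ry": 0.0,"rz": 0.0},{"dx": 0.0,"dy": 0.0,"dz": 0.5,"rx": 0.0,"ry": 0.0,"rz": 0.0},{"dx": 0.0,"dy": 0.0,"dz": 0.4,"rx": 0.0,"ry": 0.0,"rz": 0.0},{"dx": 0.0,"dy": 0.0,"dz": 0.0,"rx": 0.0,"ry": 0.0,"rz": 0.0},{"dx": 0.0,"dy": 0.0,"dz": 0.0,"rx": 0.0,"ry": 0.0,"rz": 0.0}]}}

```text
clock: 54.3
tcp_pos: [440.9, -355.6, 30.9]
orientation: [0.041, 0.999, 0.0, 0.0]
ft_force: [-0.1, 0.5, -2.3]
opening: 43.0
grip_force: 48.7
```

Call:
{"fn": "jog_arm", "kwargs": {"moves": [{"dx": 0.0,"dy": 0.0,"dz": 0.3,"rx": 0.0,"ry": 0.0,"rz": 0.0},{"dx": 0.0,"dy": 0.0,"dz": 0.07,"rx": 0.0,"ry": 0.0,"rz": 0.0},{"dx": 0.0,"dy": 0.0,"dz": 0.0,"rx": 0.0,"ry": 0.0,"rz": 0.0},{"dx": 0.0,"dy": 0.0,"dz": 0.0,"rx": 0.0,"ry": 0.0,"rz": 0.0}]}}

```text
clock: 54.7
tcp_pos: [440.3, -356.1, 19.6]
orientation: [0.041, 0.999, -0.0, 0.0]
ft_force: [0.1, -0.1, -2.8]
opening: 43.4
grip_force: 48.8
```

Call:
{"fn": "jog_arm", "kwargs": {"moves": [{"dx": 0.0,"dy": 0.0,"dz": 0.05,"rx": 0.0,"ry": 0.0,"rz": 0.0},{"dx": 0.0,"dy": 0.0,"dz": 0.03,"rx": 0.0,"ry": 0.0,"rz": 0.0},{"dx": 0.0,"dy": 0.0,"dz": 0.0,"rx": 0.0,"ry": 0.0,"rz": 0.0}]}}

```text
clock: 55.0
tcp_pos: [440.3, -356.1, 17.1]
orientation: [0.041, 0.999, -0.0, 0.0]
ft_force: [0.3, -0.5, -2.3]
opening: 43.2
grip_force: 48.8
```

Call:
{"fn": "jog_arm", "kwargs": {"moves": [{"dx": 0.0,"dy": 0.0,"dz": 0.04,"rx": 0.0,"ry": 0.0,"rz": 0.0},{"dx": 0.0,"dy": 0.0,"dz": 0.0,"rx": 0.0,"ry": 0.0,"rz": 0.0},{"dx": 0.0,"dy": 0.0,"dz": 0.0,"rx": 0.0,"ry": 0.0,"rz": 0.0}]}}

```text
clock: 55.3
tcp_pos: [440.3, -356.1, 17.0]
orientation: [0.041, 0.999, -0.0, 0.0]
ft_force: [-2.4, 0.8, 8.4]
opening: 43.5
grip_force: 50.1
```

Call:
{"fn": "jog_arm", "kwargs": {"moves": [{"dx": 0.0,"dy": 0.0,"dz": 0.0,"rx": 0.0,"ry": 0.0,"rz": 0.0},{"dx": 0.0,"dy": 0.0,"dz": 0.0,"rx": 0.0,"ry": 0.0,"rz": 0.0},{"dx": 0.0,"dy": 0.0,"dz": 0.0,"rx": 0.0,"ry": 0.0,"rz": 0.0},{"dx": 0.0,"dy": 0.0,"dz": 0.0,"rx": 0.0,"ry": 0.0,"rz": 0.0},{"dx": 0.0,"dy": 0.0,"dz": -0.8,"rx": 0.0,"ry": 0.0,"rz": 0.0},{"dx": 0.0,"dy": 0.0,"dz": -1.0,"rx": 0.0,"ry": 0.0,"rz": 0.0},{"dx": 0.0,"dy": 0.0,"dz": -1.0,"rx": 0.0,"ry": 0.0,"rz": 0.0},{"dx": 0.0,"dy": 0.0,"dz": -1.0,"rx": 0.0,"ry": 0.0,"rz": 0.0},{"dx": 0.0,"dy": 0.0,"dz": -1.0,"rx": 0.0,"ry": 0.0,"rz": 0.0},{"dx": 0.0,"dy": 0.0,"dz": -0.8,"rx": 0.0,"ry": 0.0,"rz": 0.0}], "jaw": 1}}

```text
clock: 56.3
tcp_pos: [440.5, -356.2, 185.5]
orientation: [0.041, 0.999, -0.0, 0.001]
ft_force: [-0.4, -0.5, -0.5]
opening: 85.7
grip_force: 0.0
```

Call:
{"fn": "jog_arm", "kwargs": {"moves": [{"dx": 0.0,"dy": 1.0,"dz": 0.0,"rx": 0.0,"ry": 0.0,"rz": 0.0},{"dx": 0.0,"dy": 1.0,"dz": 0.0,"rx": 0.0,"ry": 0.0,"rz": 0.0},{"dx": 0.0,"dy": 1.0,"dz": 0.0,"rx": 0.0,"ry": 0.0,"rz": 0.0},{"dx": 0.0,"dy": 1.0,"dz": 0.0,"rx": 0.0,"ry": 0.0,"rz": 0.0},{"dx": 0.0,"dy": 1.0,"dz": 0.0,"rx": 0.0,"ry": 0.0,"rz": 0.0},{"dx": 0.0,"dy": 1.0,"dz": 0.0,"rx": 0.0,"ry": 0.0,"rz": 0.0},{"dx": 0.0,"dy": 1.0,"dz": 0.0,"rx": 0.0,"ry": 0.0,"rz": 0.0},{"dx": 0.0,"dy": 1.0,"dz": 0.0,"rx": 0.0,"ry": 0.0,"rz": 0.0},{"dx": 0.0,"dy": 1.0,"dz": 0.0,"rx": 0.0,"ry": 0.0,"rz": 0.0},{"dx": 0.0,"dy": 1.0,"dz": 0.0,"rx": 0.0,"ry": 0.0,"rz": 0.0}]}}

```text
clock: 57.3
tcp_pos: [465.0, -55.9, 183.9]
orientation: [0.041, 0.999, 0.0, 0.0]
ft_force: [0.4, 0.0, 0.2]
opening: 85.2
grip_force: 0.0
```

Call:
{"fn": "jog_arm", "kwargs": {"moves": [{"dx": 0.0,"dy": 1.0,"dz": 0.0,"rx": 0.0,"ry": 0.0,"rz": 0.0},{"dx": 0.0,"dy": 1.0,"dz": 0.0,"rx": 0.0,"ry": 0.0,"rz": 0.0},{"dx": 0.0,"dy": 1.0,"dz": 0.0,"rx": 0.0,"ry": 0.0,"rz": 0.0},{"dx": 0.0,"dy": 1.0,"dz": 0.0,"rx": 0.0,"ry": 0.0,"rz": 0.0},{"dx": 0.0,"dy": 1.0,"dz": 0.0,"rx": 0.0,"ry": 0.0,"rz": 0.0},{"dx": 0.0,"dy": 1.0,"dz": 0.0,"rx": 0.0,"ry": 0.0,"rz": 0.0},{"dx": 0.0,"dy": 0.5,"dz": 0.0,"rx": 0.0,"ry": 0.0,"rz": 0.0},{"dx": 0.0,"dy": 0.0,"dz": 0.0,"rx": 0.0,"ry": 0.0,"rz": 0.0},{"dx": 0.0,"dy": 0.0,"dz": 0.0,"rx": 0.0,"ry": 0.0,"rz": 0.0}]}}

```text
clock: 58.2
tcp_pos: [480.9, 135.6, 183.6]
orientation: [0.042, 0.999, -0.001, -0.0]
ft_force: [-0.3, -0.6, -0.3]
opening: 85.3
grip_force: 0.0
```

```bash
python3 look.py; python3 - <<'E'
from h import *
c=snap('top','x.png'); cv2.imwrite('pics/fin.png',cv2.resize(c['image'][130:310,200:460,::-1],(780,540)))
E
```

```text
mat blocks [(492, 273, 253, 200, np.float64(0.04), [171.0, 226.0])]
mat straps []
tray blocks [(435, -376, 55, 10, np.float64(-0.056), [417.0, 258.0]), (437, -345, 63, 23, np.float64(-0.051), [405.0, 258.0]), (482, -255, 90, 16, np.float64(0.147), [368.0, 239.0]), (477, -224, 100, 27, np.float64(0.152), [356.0, 241.0]), (543, -357, 74, 13, np.float64(0.22), [407.0, 216.0]), (538, -327, 84, 22, np.float64(0.14), [396.0, 217.0])]
```

View pics/fin.png

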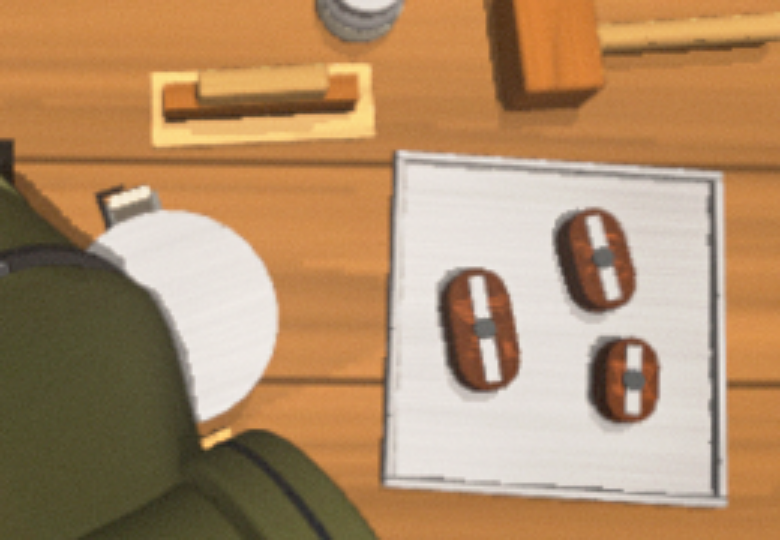

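Blocks b (484,328), c (602,257) and d (633,380) lie flat inside the tray. Block b was nudged about 40 mm but is still well within limits. The scraper is on its rest and the pan is free of chips.

```bash
python3 -c "
from station import sign_off
print(sign_off())"
```

```text
the job is handed in; nothing more can be done
None
```

The job is handed in, with no verdict returned: both chips are wiped off the pan, the scraper is back on its rest, and the three blocks present (b about 430 g, c about 340 g, d about 335 g, the last two close to the 330 g limit) lie flat in the steel tray.

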